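Load the hoist of a cassette drying tank, lower it and cover it

TASK

Hang every cassette rack that stands on the bench by its carrying bar on a hook of its own on the raised hoist of the drying tank. Then lift the winch pawl and keep it lifted while the load turns the crank slowly back, until the carriage is fully down with the racks still on their hooks, and let the pawl drop back in. Last, set the loose lid on the tank so that it sits seated and level on the rim, and leave the other things on the bench where they are.

Things in the scene. Friction and masses are not known exactly. Their poses are not given: they have to be found in the camera images.
- tank_rim (a point): Centre of the drying tank's mouth, level with its rim, 138 mm above the table. Open steel box, 90 (this frame's x) x 204 mm (y) outside, walls 4 mm, z up; fixed, but its place and yaw differ from start to start. +y points to the winch end, -x to the robot. Seated, lid_mid is 15 mm above this point.
- hoist: The whole fixed machine; origin on the table under tank_rim, same axes. Behind the tank (+x) a mast 36 mm wide, 318 mm high, front face at x = 97 mm. A shaft along y at x = 84 mm, 170 mm up, runs from the mast to the winch: ratchet wheel (96 mm across) and pawl at y = 165 mm, crank beyond them. The tank's back wall has a slot for the carriage arm.
- carriage (a joint): How far the hoist's carriage has come down, m: 0 = raised (start, held by the pawl), 0.130 = fully down on its stop, with all that hangs on it below the rim. The carriage (0.8 kg) is geared to the crank.
- crank (a joint): Crank angle, rad: 0 at the start, about 6.1 with the carriage fully down. While the pawl is lifted the load turns it back by itself, slowly (a damper; 12 to 22 s for the whole way); it need not be touched. The crank arm, 68 mm, turns in a plane 90 mm beyond the pawl along tank_rim +y.
- pawl (a joint): Pawl angle, rad: 0 = dropped in, engaged in the ratchet wheel; lifting increases it; 0.5 = stop. From about 0.2 it clears the teeth (0.25 to 0.4 is a good lift). A light spring (2 to 3 N at the grip) pulls it back in as soon as it is let go, and the wheel then locks at the next tooth.
- pawl_grip (a point): Centre of the black drum grip on the pawl lever's end: 26 mm long along tank_rim y (pinch it across its flat ends), 18 mm in diameter, 250 mm above the table when engaged. The pivot axis, along tank_rim y, lies 140 mm behind the grip (+x) and 20 mm below it; lifting swings the grip up about it (0.3 rad raises it about 40 mm). Free space below and beside.
- lid_mid (a point): Centre, half-way up, of the loose steel lid, 44 mm high, 0.35 kg: plate 100 x 214 mm (x, y of this frame; z up), 5 mm thick, underside 15 mm below this point; under it a skirt 74 x 188 mm, 7 mm deep, fits into the tank's mouth with 4 mm to spare all round. Black bar handle on top, 78 mm along x, 14 wide, 14 high, its middle 15 mm above this point, 18 mm clear under it.
- lid: The same lid; origin at the centre of its skirt's lower edge, 22 mm below lid_mid. It fits the tank either way round (half turn).
- hook1 (a point): First of 3 hooks on the carriage, in a row along tank_rim y, 62 mm apart. The point is where the centre of a hung rack's carrying bar comes to lie, 217 mm above the table when raised; it moves with the carriage; axes as tank_rim. Hook: a flat strip 18 mm wide reaching from the carriage beam towards the robot (-x), its floor 3 mm below the point, 3 mm thick.
- hook2 (a point): Middle hook, as hook1. Each hook has an upturned lip at its front end, 10 to 15 mm in front (-x) of the point, its top 7 mm above the point. The carriage beam's front face is 9 mm behind the point, its top 5 mm above it. A bar is brought in from the front over the lip and let down behind it.
- hook3 (a point): Last hook, nearest the winch, as hook1.
- rack1_mid (a point): Steel cassette rack, 114 mm high, 0.18 kg; the point is its centre, 57 mm above the underside, z up. Body 56 x 46 x 40 mm high (x, y, z) with white cassettes. A round carrying bar (6 mm, along y) on two uprights 40 mm apart runs 19 mm above the point, with a clear window 33 mm high under it. May be absent (None).
- rack2_mid (a point): A rack like rack1. On the middle of each bar stands a grip tab 6 mm thick (along x), 22 mm wide (y), reaching from the bar to 57 mm above the point: pinch it across its thickness, high enough to leave the bar free. Hung, the bar lies along tank_rim y, either way round. May be absent (None).
- rack3_mid (a point): A rack like rack1 and rack2. May be absent (None).
- tip_box: A closed box of pipette tips, 77 x 57 x 48 mm; origin at its underside's centre. Bystander.
- beaker: A glass beaker, 70 mm wide, 85 mm high; origin at its underside's centre. Bystander.
- jar: An amber jar, 60 mm wide, 80 mm high; origin at its underside's centre. Bystander.
- wash_bottle: A white bottle, 64 mm wide, 170 mm high; origin at its underside's centre. Bystander.
- forceps: Steel forceps lying flat, 120 mm long; origin at its underside's centre. Bystander.
- spatula: A steel lab spatula lying flat, 135 mm long, 5 mm thick; origin at its underside's centre. Bystander.
Things that resemble listed ones, but are neither listed nor needed, are in the scene too. What is shaped like the lid but yellow is not meant. What is shaped like the part that bears rack3_mid but green is not meant.

How it is judged (in metres and radians):
On the way, in this order (a step that is already met when the one before it is completed fails the run):
1. every rack hangs on a hook of the raised carriage, let go (((horizontal distance between rack1_mid and hook1 below 0.014 m and z of rack1_mid in the frame of hook1 between -0.026 and -0.013 m) or (horizontal distance between rack1_mid and hook2 below 0.014 m and z of rack1_mid in the frame of hook2 between -0.026 and -0.013 m) or (horizontal distance between rack1_mid and hook3 below 0.014 m and z of rack1_mid in the frame of hook3 between -0.026 and -0.013 m)) and angle between each of rack1_mid, rack2_mid, rack3_mid's own z axis and vertical below 0.2 rad and ((horizontal distance between rack2_mid and hook1 below 0.014 m and z of rack2_mid in the frame of hook1 between -0.026 and -0.013 m) or (horizontal distance between rack2_mid and hook2 below 0.014 m and z of rack2_mid in the frame of hook2 between -0.026 and -0.013 m) or (horizontal distance between rack2_mid and hook3 below 0.014 m and z of rack2_mid in the frame of hook3 between -0.026 and -0.013 m)) and ((horizontal distance between rack3_mid and hook1 below 0.014 m and z of rack3_mid in the frame of hook1 between -0.026 and -0.013 m) or (horizontal distance between rack3_mid and hook2 below 0.014 m and z of rack3_mid in the frame of hook2 between -0.026 and -0.013 m) or (horizontal distance between rack3_mid and hook3 below 0.014 m and z of rack3_mid in the frame of hook3 between -0.026 and -0.013 m)) and contact force between the fingers and anything else below 0.2 N and value of joint carriage below 0.01 m), for 0.2 s.
2. the pawl is lifted and the carriage is on its way down with the racks on their hooks (((horizontal distance between rack1_mid and hook1 below 0.014 m and z of rack1_mid in the frame of hook1 between -0.026 and -0.013 m) or (horizontal distance between rack1_mid and hook2 below 0.014 m and z of rack1_mid in the frame of hook2 between -0.026 and -0.013 m) or (horizontal distance between rack1_mid and hook3 below 0.014 m and z of rack1_mid in the frame of hook3 between -0.026 and -0.013 m)) and ((horizontal distance between rack2_mid and hook1 below 0.014 m and z of rack2_mid in the frame of hook1 between -0.026 and -0.013 m) or (horizontal distance between rack2_mid and hook2 below 0.014 m and z of rack2_mid in the frame of hook2 between -0.026 and -0.013 m) or (horizontal distance between rack2_mid and hook3 below 0.014 m and z of rack2_mid in the frame of hook3 between -0.026 and -0.013 m)) and ((horizontal distance between rack3_mid and hook1 below 0.014 m and z of rack3_mid in the frame of hook1 between -0.026 and -0.013 m) or (horizontal distance between rack3_mid and hook2 below 0.014 m and z of rack3_mid in the frame of hook2 between -0.026 and -0.013 m) or (horizontal distance between rack3_mid and hook3 below 0.014 m and z of rack3_mid in the frame of hook3 between -0.026 and -0.013 m)) and value of joint pawl above 0.12 rad and value of joint carriage above 0.03 m), for 0.1 s.
3. the carriage is fully down with the racks on their hooks, and the pawl has dropped back in (((horizontal distance between rack1_mid and hook1 below 0.014 m and z of rack1_mid in the frame of hook1 between -0.026 and -0.013 m) or (horizontal distance between rack1_mid and hook2 below 0.014 m and z of rack1_mid in the frame of hook2 between -0.026 and -0.013 m) or (horizontal distance between rack1_mid and hook3 below 0.014 m and z of rack1_mid in the frame of hook3 between -0.026 and -0.013 m)) and ((horizontal distance between rack2_mid and hook1 below 0.014 m and z of rack2_mid in the frame of hook1 between -0.026 and -0.013 m) or (horizontal distance between rack2_mid and hook2 below 0.014 m and z of rack2_mid in the frame of hook2 between -0.026 and -0.013 m) or (horizontal distance between rack2_mid and hook3 below 0.014 m and z of rack2_mid in the frame of hook3 between -0.026 and -0.013 m)) and ((horizontal distance between rack3_mid and hook1 below 0.014 m and z of rack3_mid in the frame of hook1 between -0.026 and -0.013 m) or (horizontal distance between rack3_mid and hook2 below 0.014 m and z of rack3_mid in the frame of hook2 between -0.026 and -0.013 m) or (horizontal distance between rack3_mid and hook3 below 0.014 m and z of rack3_mid in the frame of hook3 between -0.026 and -0.013 m)) and value of joint carriage above 0.124 m and value of joint pawl below 0.08 rad), for 0.2 s.
At the end, for the whole second after the job is handed in: Racks hang on hooks (centre within 14 mm horizontally of the hook point, 13-26 mm below it, tilt < 0.2); carriage past 124 of 130 mm; pawl < 0.08 rad; lid centre within 10 mm of the tank's and 11-18.5 mm above the rim, tilt < 0.03, sides along the tank's within 0.1 rad, at rest, released (all of step 3 and angle between each of rack1_mid, rack2_mid, rack3_mid's own z axis and vertical below 0.2 rad and horizontal distance between lid_mid and tank_rim below 0.01 m and z of lid_mid in the frame of tank_rim between 0.011 and 0.0185 m and angle between lid_mid's own z axis and vertical below 0.03 rad and angle between the x axis of lid_mid and the x axis of tank_rim, either way round below 0.1 rad and contact force between the fingers and anything else below 0.2 N and linear speed of lid below 0.02 m/s); the robot touches nothing.
It fails at once if a bystander on the bench is pushed more than 60 mm or tipped (distance of any of tip_box, beaker, jar, wash_bottle, forceps, spatula from where it was at the start of the episode above 0.06 m or angle between any of tip_box, beaker, jar, wash_bottle's own z axis and vertical above 0.8 rad).
It fails at once if the crank runs back fast (over 2 rad/s; the load alone turns it at about 0.4) (velocity of joint crank above 2 rad/s).
Of rack1, rack2, rack3 only 2 to 3 are there at a start; the rules pass over those that are not, and their reading is None.
At some moment in a run one of rack1, rack2, rack3, lid may be knocked a few centimetres aside while the robot is not near it.
Once in a run the grip may slacken for a moment while it holds something.
It also fails if it takes over 200 s, if anything falls off the work surface, if the arm or the gripper's body presses on something with over 40 N, if the wrist force passes 120 N, or if a joint passes its speed limit or range.

ROBOT

A 6-joint arm with a two-finger parallel gripper is mounted at the origin on the work surface. World frame = base frame: x ahead of the robot, y to its left, z up, the work surface at z = 0. Lengths are in m, angles in degrees, forces in N, time in s.
With the tool pointing down it reaches from about 0.4 to 0.825 m from the base axis. Payload 7 kg.
Tool frame: the origin (TCP) lies midway between the tips of the shut fingers; the grasp point (between the pads) lies 19 mm behind it; z points along the fingers, y is the line along which they close (so a half turn about z gives the same grasp; the last joint's range is limited). The gripper opens to 88 mm and grips with 3 to 60 N. Pads are 19 mm wide; open, the fingers measure 130 mm over their backs; the gripper's body (78 mm by 193 mm) begins 47 mm behind the grasp point.
Start: joints at [81.881, 20.546, 0.682, 0, -70.136, -16.507], TCP at [0.281, 0.614, 0.227] pointing down, gripper open.
Joint ranges: [-176.03, 176.03], [-82.01, 121.73], [-58.28, 71.71], [-173.87, 95.51], [-174.79, -0.11], [-173.66, 173.66]. Speed limits (degrees/s): [136.94, 136.94, 172.46, 180, 180, 180].

INTERFACE

Orientations are given as [roll, pitch, yaw] about the fixed x, y, z axes, in that order (R = Rz(yaw) Ry(pitch) Rx(roll)).
In Python, from plant import r, eyes, workorder gives the robot as it stands.
- The arm moves only by the tool step_arm, never from a script. Its argument "plan" is a list of rows, each a list of 5 numbers: the shift along the tool's x, y, z each as a share of 25 cm, from -1 to 1, then the turn about the tool's z as a share of 60 degrees, from -1 to 1, then the finger opening in mm, from 0 to 87.6. In form: [[x, y, z, turn, jaw], ...]. A call has 1 to 12 rows; each row is the pose to reach, as a shift and turn from the pose commanded when the call began, along the tool's axes at that moment; what a row does not reach only later rows make up. A row lasts 1/12 s, in which the tool goes at most 41.7 mm and 7.16 degrees, less where a joint would pass 70% of its speed; a pose out of reach is approached as far as the arm can. A call with a number of a shift or a turn outside -1 to 1 is refused whole. A call with a gripper value outside its range is refused whole. The fingers move at their own pace and stop on an object; "newtons" is the grip in N (left out, the last holds). Time passes only in rows, so rows that repeat a pose let the fingers close. It gives the time, the measured TCP pose, the force, the opening and the grip force at its end, in the units of the state.
- r.get_state(): the state, without advancing time (a new reading comes with each control period).
- eyes.capture(name): name is "side" or "top" or "wrist"; returns the picture (480x640x3 uint8, red, green, blue); there is no depth.
- eyes.camera_model(name): a dict with "fov_y" (degrees; the focal length in pixels is half the picture's height over the tangent of half this angle, whatever the lens; pixels are square), "cx", "cy" (the principal point, pixels), "k1" (the pictures are not rectified: a ray, as slopes to the right and down, at radius r is drawn at 1 + k1 r^2 times it, then the intrinsics apply), "world_to_cam" (4x4, takes a point from world to camera coordinates); the wrist camera has in their place "hand_eye" (4x4, takes a point from camera to tool coordinates, whose origin is the TCP and whose axes are the flange's). Camera axes: x right, y up, looking along -z (the intrinsics and any distortion apply to the point x, -y, -z); pixel columns grow to the right and rows downward; lengths in m; the calibration is good to about 2 mm. A picture is of the moment at which its call begins: read the wrist's pose just before it. camera_model takes no time and is no camera call.
- workorder.close_job(): hands the job in; it is judged then, once.
The state is a dict: "time_s": time; "joints": joint angles; "qd": joint speeds; "joint_torque": joint torques, N m; "tcp_pos": TCP position; "eef_rot": TCP orientation; "contact_force": force on the tool from outside, world axes, zero at the start; "moment": the same for the moment, N m; "gripper_width": finger opening in m; "gripper_force": force on a finger pad.
Only numpy, scipy, OpenCV 4.12 (cv2) and the standard library are available. Lean on these libraries where they do the work, as an engineer would, in place of code of your own. Each camera call takes 0.05 s, during which the arm holds its last target. There are 200 camera calls.

## Working session

There is one attempt and no reset: what is moved stays moved. The work goes in short steps, Python scripts to look and compute and a tool call to move; the robot and the scene stay as the last step left them, time stands still between calls to the robot, and variables do not carry over. Pictures are saved under pics/ and viewed, at most 14 in all, crops included, and the job is handed in when it is done.

Besides the shell and the picture viewer there is one more tool, called after "Emit:" in YAML: its name, and indented under it one key for each argument. step_arm: Moves the arm, as the interface text tells. Its arguments: {"type":"object","properties":{"plan":{"type":"array"},"newtons":{"type":"number"}},"required":["plan"]}

```bash
ls; mkdir -p pics; cat > h.py <<'E'
import numpy as np, cv2
from plant import r, eyes, workorder
from scipy.spatial.transform import Rotation as Ro
def cap(n,f):
    im=eyes.capture(n); cv2.imwrite('pics/'+f+'.png',im[:,:,::-1]); return im
def tool(s=None):
    s=s or r.get_state(); T=np.eye(4); T[:3,:3]=Ro.from_euler('xyz',s['eef_rot'],degrees=True).as_matrix(); T[:3,3]=s['tcp_pos']; return T
def cam(n,T=None):
    m=eyes.camera_model(n); f=240/np.tan(np.radians(m['fov_y'])/2)
    c2w=np.linalg.inv(np.array(m['world_to_cam'])) if n!='wrist' else (tool() if T is None else T)@np.array(m['hand_eye'])
    return dict(f=f,cx=m['cx'],cy=m['cy'],k=m['k1'],c2w=c2w)
def ray(c,p):
    d=np.array([(p[0]-c['cx'])/c['f'],(p[1]-c['cy'])/c['f']]); u=d.copy()
    for _ in range(20): u=d/(1+c['k']*(u@u))
    return c['c2w'][:3,3], c['c2w'][:3,:3]@np.array([u[0],-u[1],-1])
def onz(c,p,z):
    o,d=ray(c,p); return o+d*(z-o[2])/d[2]
def proj(c,P):
    q=np.linalg.inv(c['c2w'])@np.append(P,1); u=np.array([q[0],-q[1]])/-q[2]
    u=u*(1+c['k']*(u@u)); return u*c['f']+[c['cx'],c['cy']]
def tri(c1,p1,c2,p2):
    o1,d1=ray(c1,p1);o2,d2=ray(c2,p2)
    A=np.stack([d1,-d2],1); t=np.linalg.lstsq(A,o2-o1,rcond=None)[0]
    a,b=o1+d1*t[0],o2+d2*t[1]; return (a+b)/2,np.linalg.norm(a-b)
E
python3 - <<'E'
from h import *
s=r.get_state();print(s)
cap('side','s0');cap('top','t0');cap('wrist','w0')
for n in('side','top','wrist'):
    c=cam(n);print(n,c['f'],c['cx'],c['cy'],c['k'],c['c2w'].round(3).tolist())
E
```

```text
pics
{'time_s': 0.0, 'joints': array([ 8.18805817e+01,  2.05914389e+01,  6.35409089e-01, -2.27310150e-02,
       -7.01333181e+01, -1.65067890e+01]), 'qd': array([ 0.05082101,  0.0675529 ,  0.07049902,  0.04592896, -0.02329431,
       -0.06350068]), 'joint_torque': array([ 2.98290543e-03, -5.82719851e+01,  2.93054008e+01,  6.99717969e+00,
        6.97008902e-03, -1.39109920e-04]), 'tcp_pos': array([0.28107995, 0.61317914, 0.22562683]), 'eef_rot': array([ 1.79908262e+02, -4.90118149e-03, -2.46339448e+01]), 'contact_force': array([-1.26752836,  0.10825039, -0.03624267]), 'moment': array([-0.03664399,  0.01677686,  0.04272659]), 'gripper_force': 0.0, 'gripper_width': 0.08778261672201342}
side 618.1599416625683 311.7613112969019 238.78416829598223 -0.1586693854252547 [[0.991, 0.088, -0.099, 0.322], [-0.132, 0.622, -0.771, -1.165], [-0.006, 0.778, 0.629, 1.115], [0.0, 0.0, 0.0, 1.0]]
top 462.2865632680659 324.85745603801956 244.35055974273416 -0.1069501092350516 [[0.016, 0.996, -0.092, 0.339], [-1.0, 0.016, 0.002, 0.046], [0.004, 0.092, 0.996, 1.364], [0.0, 0.0, 0.0, 1.0]]
wrist 379.5645971893535 324.08550338534803 238.69867114330464 -0.0033367257956778084 [[-0.417, 0.873, 0.252, 0.349], [-0.909, -0.401, -0.115, 0.582], [0.001, -0.277, 0.961, 0.383], [0.0, 0.0, 0.0, 1.0]]
```

View pics/t0.png

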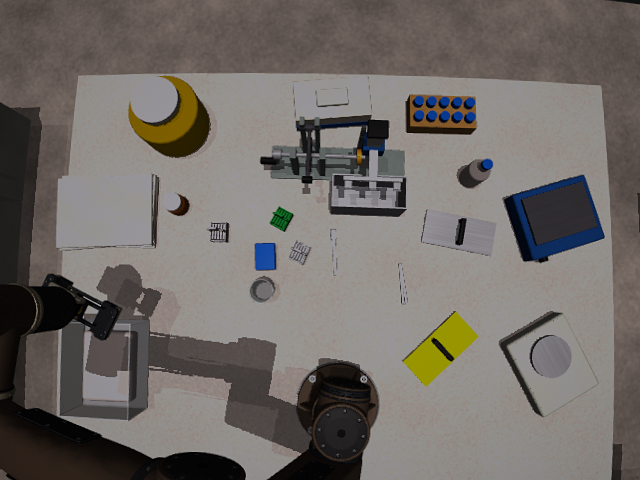

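View pics/s0.png

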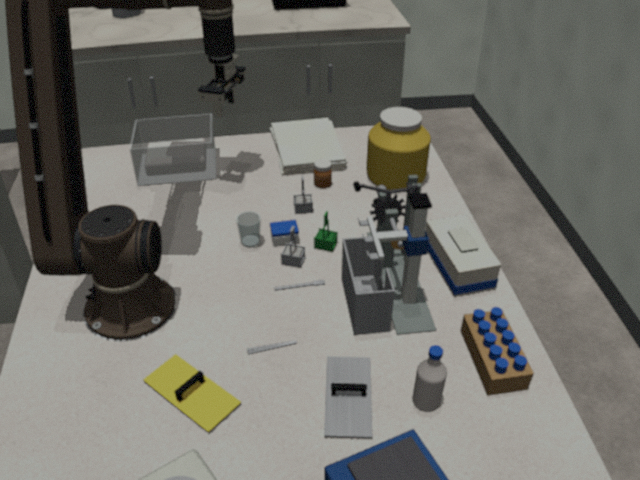

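```bash
python3 - <<'E'
import cv2,numpy as np
t=cv2.imread('pics/t0.png');
cv2.imwrite('pics/t0c.png',cv2.resize(t[100:280,190:430],(800,600),interpolation=cv2.INTER_CUBIC))
E
```

```text
(no output)
```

View pics/t0c.png

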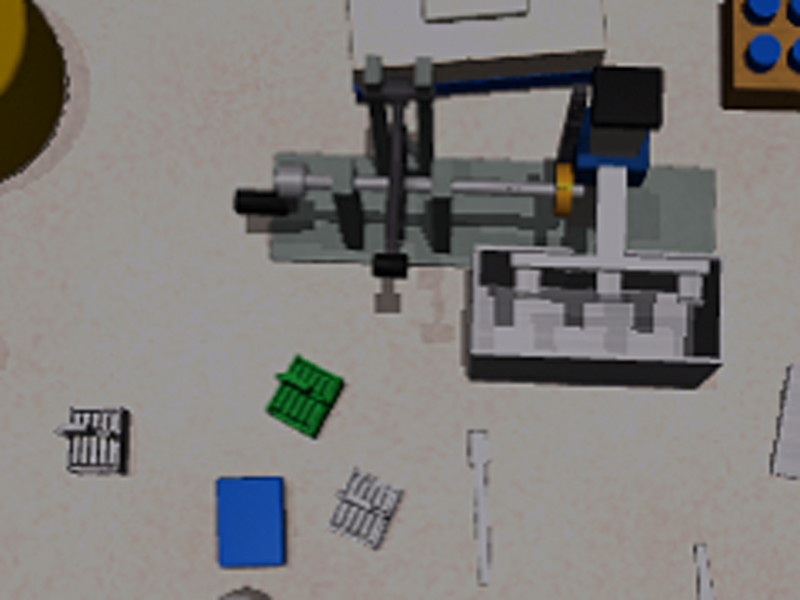

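```bash
python3 - <<'E'
from h import *
c=cam('top')
f=lambda u,v,z: onz(c,(190+u/3.3333-.35,100+v/3.3333-.35),z).round(4)
print('A',f(367,508,.05),'B',f(98,440,.05),'lid',onz(c,(458,232),.02))
for p in[(470,250),(720,258),(470,352),(720,362)]:print(f(*p,.138))
for p in[(525,285),(610,285),(690,285)]:print('hook',f(*p,.215))
print('pawl',f(390,264,.25))
m=eyes.camera_model('wrist');print(np.array(m['hand_eye']).round(3).tolist())
E
```

```text
A [0.4367 0.1145 0.05  ] B [0.4917 0.348  0.05  ] lid [ 0.50563793 -0.34979998  0.02      ]
[0.6415 0.0308 0.138 ]
[ 0.6388 -0.1731  0.138 ]
[0.5575 0.0296 0.138 ]
[ 0.5529 -0.1727  0.138 ]
hook [ 0.596  -0.0104  0.215 ]
hook [ 0.5972 -0.0751  0.215 ]
hook [ 0.5984 -0.1362  0.215 ]
pawl [0.6023 0.091  0.25  ]
[[0.0, 0.961, 0.277, 0.075], [1.0, -0.0, 0.0, 0.0], [0.001, 0.277, -0.961, -0.157], [0.0, 0.0, 0.0, 1.0]]
```

View pics/w0.png

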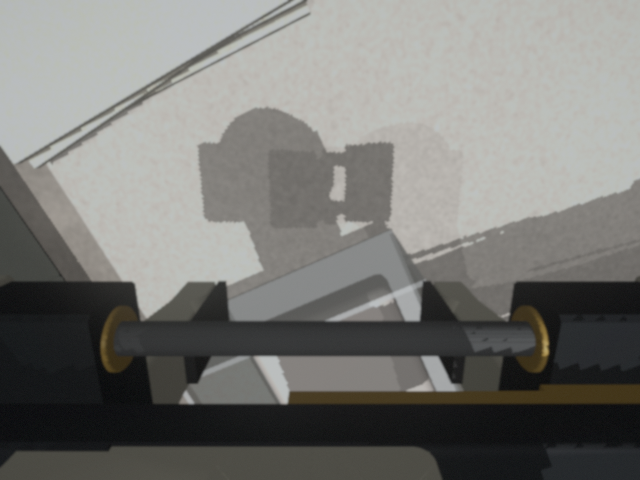

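```bash
cat >> h.py <<'E'
def go(x,y,z,yaw):
    s=r.get_state(); T=tool(s); d=T[:3,:3].T@(np.array([x,y,z])-T[:3,3])
    t=(s['eef_rot'][2]-yaw+180)%360-180
    print('shift',(d/.25).round(3),'turn',round(t/60,3),'now',T[:3,3].round(4),round(s['eef_rot'][2],2),'t',round(s['time_s'],2))
E
python3 -c "
from h import *
go(.492,.395,.225,-84)"
```

```text
shift [1.131 0.442 0.004] turn 0.989 now [0.2812 0.6133 0.2259] -24.63 t 0.15
```

Emit:
step_arm:
  plan:
    - [1.0, 0.44, 0, 0.99, 87]
    - [1.0, 0.44, 0, 0.99, 87]
    - [1.0, 0.44, 0, 0.99, 87]
    - [1.0, 0.44, 0, 0.99, 87]
    - [1.0, 0.44, 0, 0.99, 87]
    - [1.0, 0.44, 0, 0.99, 87]
    - [1.0, 0.44, 0, 0.99, 87]
    - [1.0, 0.44, 0, 0.99, 87]
    - [1.0, 0.44, 0, 0.99, 87]
    - [1.0, 0.44, 0, 0.99, 87]
    - [1.0, 0.44, 0, 0.99, 87]

```text
time_s: 1.07
tcp_pos: [0.4627, 0.4092, 0.2264]
eef_rot: [180.0, -0.0, -83.9]
contact_force: [0.4, 0.5, 0.0]
gripper_width: 0.0869
gripper_force: 0.0
```

```bash
python3 - <<'E'
from h import *
T=tool();cap('wrist','w1');np.save('T1.npy',T)
s=r.get_state();print(s['tcp_pos'],s['eef_rot'],s['contact_force'])
c=cam('wrist',T); print(proj(c,[.492,.348,.05]))
go(.492,.395,.225,-90)
E
```

```text
[0.4625559  0.40945682 0.22637711] [ 1.79987682e+02 -1.34295662e-02 -8.39059611e+01] [6.50832445e-01 3.11849198e-04 5.47452072e-01]
[297.52563569 142.47372409]
shift [ 0.07  -0.111  0.006] turn 0.102 now [0.4626 0.4095 0.2264] -83.91 t 1.12
```

View pics/w1.png

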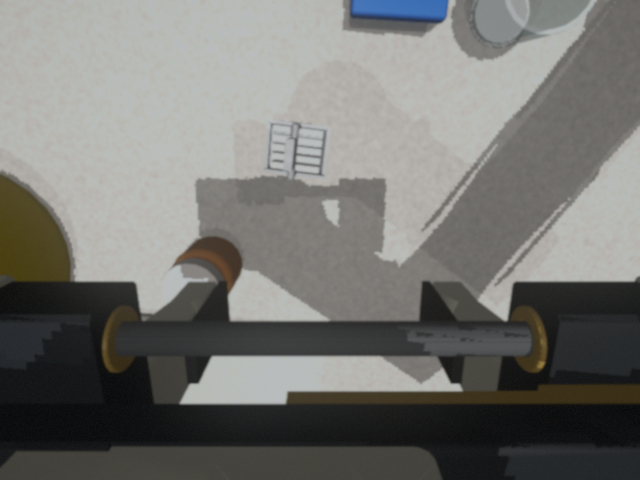

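```bash
python3 - <<'E'
import cv2
t=cv2.imread('pics/w1.png')
cv2.imwrite('pics/w1c.png',cv2.resize(t[105:195,240:360],(800,600),interpolation=cv2.INTER_CUBIC))
E
```

```text
(no output)
```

View pics/w1c.png

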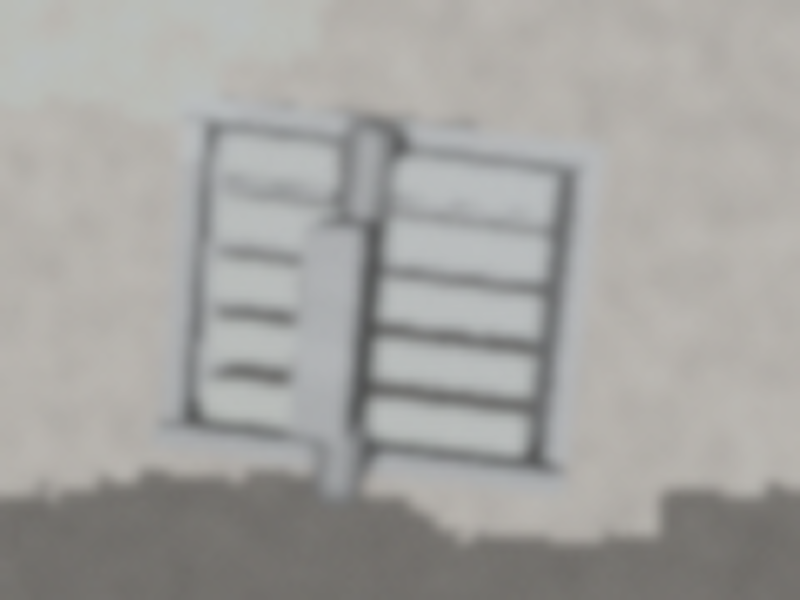

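```bash
cat >> h.py <<'E'
def rack(c,corn,bar,off,sc):
    q=lambda p,z: onz(c,np.array(off)+np.array(p)/sc-.5+.5/sc,z)[:2]
    P=np.array([q(p,.04) for p in corn]); b=[q(p,.076) for p in bar]
    d=b[0]-b[1]; e=(P[0]+P[1])/2-(P[2]+P[3])/2   # along bar, toward image top
    print('body c',P.mean(0).round(4),'bar c',((b[0]+b[1])/2).round(4),'bar len',np.linalg.norm(d).round(4),
     'ang',np.degrees(np.arctan2(d[1],d[0])).round(1),np.degrees(np.arctan2(e[1],e[0])).round(1),'sides',np.linalg.norm(P-np.roll(P,1,0),axis=1).round(4))
E
python3 - <<'E'
from h import *
c=cam('wrist',np.load('T1.npy'))
rack(c,[(190,110),(597,150),(560,475),(165,430)],[(372,130),(340,495)],(240,105),6.667)
E
```

```text
body c [0.4933 0.3538] bar c [0.4933 0.3546] bar len 0.0426 ang -90.3 -90.7 sides [0.0414 0.0531 0.0424 0.0534]
```

```bash
python3 - <<'E'
from h import *
go(.4933,.354,.088,-90.4)
E
```

```text
shift [ 0.233 -0.099  0.554] turn 0.108 now [0.4626 0.4095 0.2264] -83.91 t 1.12
```

Emit:
step_arm:
  plan:
    - [0.233, -0.099, 0.2, 0.108, 40]
    - [0.233, -0.099, 0.3, 0.108, 40]
    - [0.233, -0.099, 0.4, 0.108, 40]
    - [0.233, -0.099, 0.5, 0.108, 40]
    - [0.233, -0.099, 0.552, 0.108, 40]
    - [0.233, -0.099, 0.552, 0.108, 40]
    - [0.233, -0.099, 0.552, 0.108, 40]
    - [0.233, -0.099, 0.552, 0.108, 0]
    - [0.233, -0.099, 0.552, 0.108, 0]
    - [0.233, -0.099, 0.552, 0.108, 0]
    - [0.233, -0.099, 0.552, 0.108, 0]
    - [0.233, -0.099, 0.552, 0.108, 0]
  newtons: 30

```text
time_s: 2.12
tcp_pos: [0.4935, 0.3544, 0.0893]
eef_rot: [-180.0, 0.1, -90.5]
contact_force: [0.4, 0.0, -0.2]
gripper_width: 0.0127
gripper_force: 0.0
```

Emit:
step_arm:
  plan:
    - [0, 0, 0, 0, 0]
    - [0, 0, 0, 0, 0]
    - [0, 0, 0, 0, 0]
    - [0, 0, -0.1, 0, 0]
    - [0, 0, -0.3, 0, 0]
    - [0, 0, -0.5, 0, 0]
    - [0, 0, -0.6, 0, 0]
    - [0, 0, -0.7, 0, 0]
    - [0, 0, -0.7, 0, 0]

```text
time_s: 2.87
tcp_pos: [0.4955, 0.3556, 0.2704]
eef_rot: [-179.6, 0.4, -90.5]
contact_force: [1.2, -0.1, -1.0]
gripper_width: 0.0058
gripper_force: 30.0
```

```bash
python3 - <<'E'
from h import *
go(.50,.12,.265,-91)
E
```

```text
shift [ 0.942 -0.026  0.015] turn 0.009 now [0.4955 0.3556 0.2704] -90.48 t 2.87
```

Emit:
step_arm:
  plan:
    - [0.2, -0.02, 0.0, 0.009, 0]
    - [0.4, -0.02, 0.0, 0.009, 0]
    - [0.55, -0.02, 0.0, 0.009, 0]
    - [0.7, -0.02, 0.0, 0.009, 0]
    - [0.85, -0.02, 0.0, 0.009, 0]
    - [1.0, -0.02, 0.0, 0.009, 0]
    - [1.0, -0.02, 0.0, 0.009, 0]

```text
time_s: 3.45
tcp_pos: [0.4944, 0.0982, 0.2629]
eef_rot: [179.9, -0.1, -91.3]
contact_force: [-0.4, 1.6, -2.5]
gripper_width: 0.0056
gripper_force: 30.0
```

Emit:
step_arm:
  plan:
    - [0.15, 0, 0, 0, 0]
    - [0.3, 0, 0, 0, 0]
    - [0.3, 0, 0, 0, 0]
    - [0.3, 0, 0, 0, 0]

```text
time_s: 3.78
tcp_pos: [0.4941, 0.0273, 0.2627]
eef_rot: [179.9, -0.0, -91.2]
contact_force: [-1.5, 0.2, -2.1]
gripper_width: 0.0058
gripper_force: 30.0
```

```bash
python3 - <<'E'
from h import *
T=tool();cap('wrist','w2');np.save('T2.npy',T);print(T.round(4).tolist(),r.get_state()['gripper_width'])
c=cam('wrist',T)
for p in[(.598,-.009,.217),(.598,-.071,.217),(.598,-.133,.217),(.553,.03,.138),(.553,-.173,.138)]:print(proj(c,p).round(1))
E
```

```text
[[-0.0216, -0.9998, -0.0014, 0.4941], [-0.9998, 0.0217, -0.0002, 0.0273], [0.0002, 0.0014, -1.0, 0.2627], [0.0, 0.0, 0.0, 1.0]] 0.006121373269311889
[131.7 207.4]
[111.7  85.2]
[ 87.9 -60.9]
[247.7 235.6]
[222.7 -77.2]
```

View pics/w2.png

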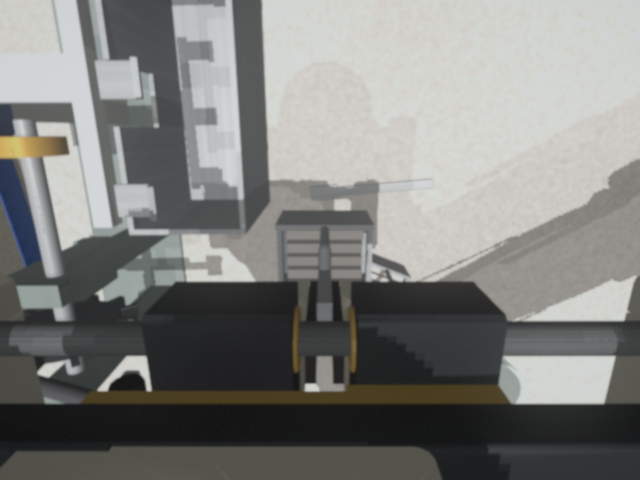

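```bash
python3 - <<'E'
import cv2
t=cv2.imread('pics/w2.png')
cv2.imwrite('pics/w2c.png',cv2.resize(t[40:250,70:350][:,:280],(800,600),interpolation=cv2.INTER_CUBIC))
E
```

```text
(no output)
```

View pics/w2c.png

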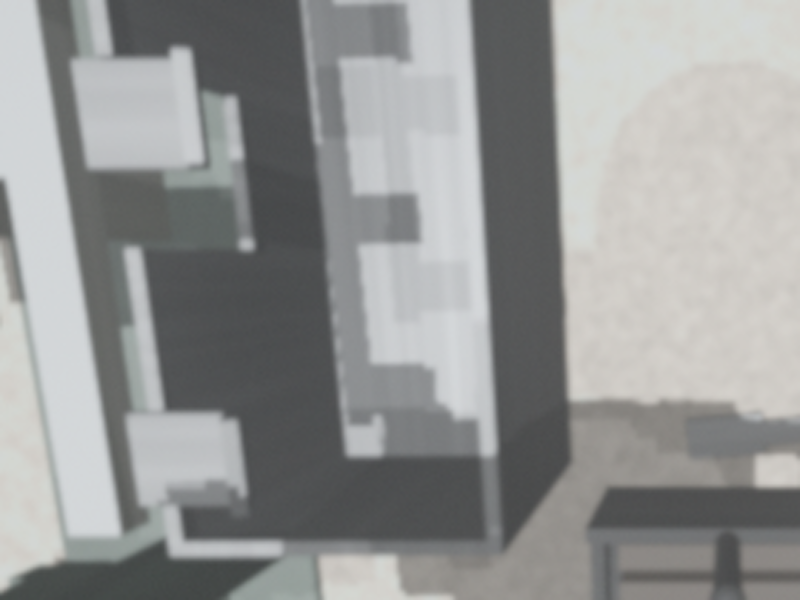

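```bash
python3 - <<'E'
from h import *
c=cam('wrist',np.load('T2.npy'))
f=lambda u,v,z: onz(c,(70+u/2.857-.3,40+v/2.857-.3),z).round(4)
l2,l3=f(188,106,.224),f(235,465,.224); d=(l3-l2)[:2]
print('lips',l2,l3,np.linalg.norm(d),'yaw',np.degrees(np.arctan2(-d[0],d[1])))
b2,b3=f(53,106,.222),f(112,465,.222);d=(b3-b2)[:2];print('beam',b2,b3,np.degrees(np.arctan2(-d[0],d[1])))
print('rim',f(503,552,.138),f(472,0,.138), f(484,200,.138),f(497,450,.138))
E
```

```text
lips [ 0.5823 -0.0737  0.224 ] [ 0.5833 -0.0127  0.224 ] 0.061008196170678576 yaw -0.9391909457355808
beam [ 0.6061 -0.0745  0.222 ] [ 0.607  -0.0129  0.222 ] -0.8370541049451182
rim [0.5543 0.0278 0.138 ] [ 0.551  -0.1067  0.138 ] [ 0.5519 -0.0621  0.138 ] [5.537e-01 1.000e-04 1.380e-01]
```

```bash
python3 - <<'E'
from h import *
go(.535,-.010,.248,-91.1);go(.5975,-.010,.248,-91.1);go(.5975,-.010,.2305,-91.1)
E
```

```text
shift [ 0.15  -0.166  0.059] turn -0.001 now [0.4944 0.0283 0.2628] -91.17 t 3.83
shift [ 0.145 -0.416  0.059] turn -0.001 now [0.4944 0.0283 0.2628] -91.17 t 3.83
shift [ 0.145 -0.416  0.129] turn -0.001 now [0.4944 0.0283 0.2628] -91.17 t 3.83
```

Emit:
step_arm:
  plan:
    - [0.148, -0.05, 0.059, 0, 0]
    - [0.148, -0.166, 0.059, 0, 0]
    - [0.148, -0.166, 0.059, 0, 0]
    - [0.148, -0.22, 0.059, 0, 0]
    - [0.148, -0.27, 0.059, 0, 0]
    - [0.148, -0.32, 0.059, 0, 0]
    - [0.148, -0.37, 0.059, 0, 0]
    - [0.148, -0.416, 0.059, 0, 0]
    - [0.148, -0.416, 0.059, 0, 0]
    - [0.148, -0.416, 0.059, 0, 0]

```text
time_s: 4.67
tcp_pos: [0.5983, -0.009, 0.2478]
eef_rot: [179.9, -0.0, -91.0]
contact_force: [-0.7, -0.2, -2.1]
gripper_width: 0.0059
gripper_force: 30.0
```

```bash
python3 - <<'E'
from h import *
c=cap('side','s1'); t=cv2.imread('pics/s1.png')
cv2.imwrite('pics/s1c.png',cv2.resize(t[150:330,320:480],(711,800))[:600])
go(.5975,-.010,.2305,-91.1)
E
```

```text
shift [0.003 0.001 0.07 ] turn 0.001 now [ 0.5978 -0.0093  0.2481] -91.02 t 4.72
```

View pics/s1c.png

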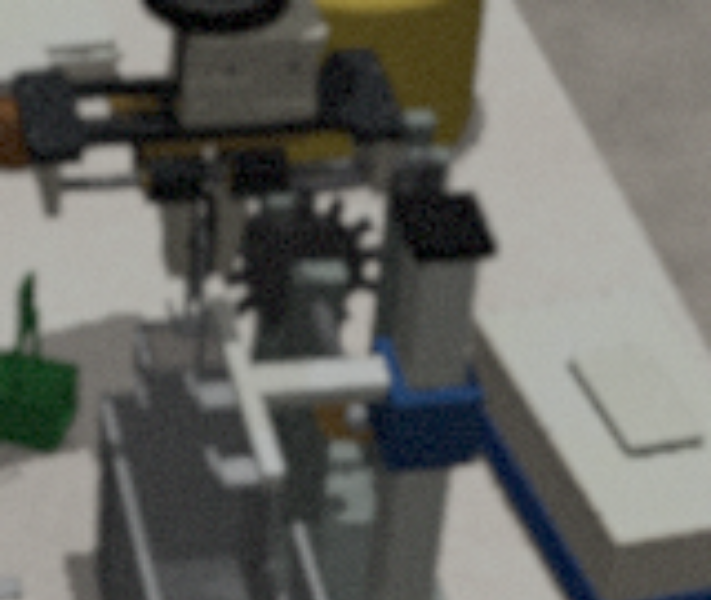

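Emit:
step_arm:
  plan:
    - [0, 0, 0.02, 0, 0]
    - [0, 0, 0.04, 0, 0]
    - [0, 0, 0.06, 0, 0]
    - [0, 0, 0.072, 0, 0]
    - [0, 0, 0.072, 0, 0]
    - [0, 0, 0.072, 0, 0]

```text
time_s: 5.22
tcp_pos: [0.598, -0.0099, 0.2307]
eef_rot: [180.0, -0.0, -91.0]
contact_force: [0.5, -0.1, -2.3]
gripper_width: 0.0059
gripper_force: 30.0
```

Emit:
step_arm:
  plan:
    - [0, 0, 0.006, 0, 0]
    - [0, 0, 0.01, 0, 0]
    - [0, 0, 0.01, 0, 0]

```text
time_s: 5.47
tcp_pos: [0.5983, -0.0099, 0.2299]
eef_rot: [-179.9, -0.0, -91.0]
contact_force: [-3.5, 0.8, 6.9]
gripper_width: 0.0059
gripper_force: 30.0
```

Emit:
step_arm:
  plan:
    - [0, 0, 0, 0, 8]
    - [0, 0, 0, 0, 12]
    - [0, 0, 0, 0, 20]
    - [0, 0, 0, 0, 24]
    - [0, 0, -0.05, 0, 24]
    - [0, 0, -0.2, 0, 24]
    - [0, 0, -0.3, 0, 24]
    - [0, 0, -0.4, 0, 24]
    - [0, 0, -0.4, 0, 24]

```text
time_s: 6.22
tcp_pos: [0.6003, -0.0101, 0.3341]
eef_rot: [-179.5, 0.0, -91.0]
contact_force: [0.7, -0.1, 2.0]
gripper_width: 0.0241
gripper_force: 0.0
```

```bash
python3 - <<'E'
from h import *
cap('side','s2'); cap('top','t2');t=cv2.imread('pics/s2.png');u=cv2.imread('pics/t2.png')
a=cv2.resize(t[180:300,330:450],(600,600));b=cv2.resize(u[190:280,200:330][:, :],(200,138))
a[:138,:200]=b
cv2.imwrite('pics/s2c.png',a)
go(.4367,.1145+.05,.30,-70)
E
```

```text
shift [-0.685  0.66   0.116] turn -0.351 now [ 0.5985 -0.0097  0.3292] -91.05 t 6.32
```

View pics/s2c.png

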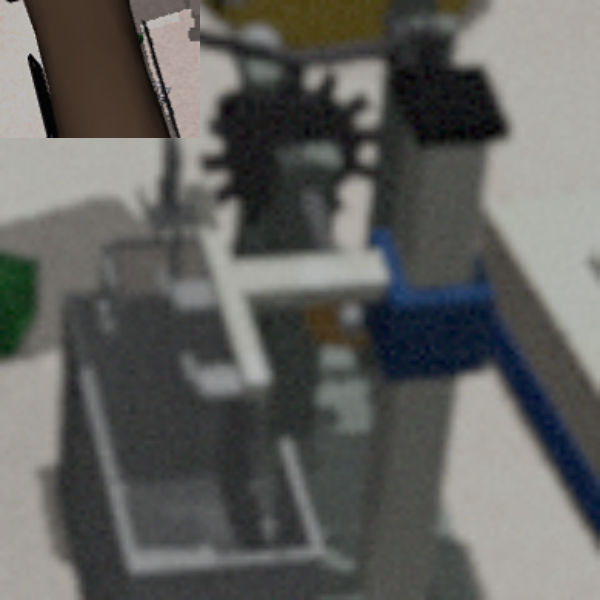

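Emit:
step_arm:
  plan:
    - [0, 0.15, 0, 0, 40]
    - [-0.15, 0.3, 0, 0, 40]
    - [-0.3, 0.45, 0, 0, 40]
    - [-0.45, 0.6, 0.1, 0, 40]
    - [-0.6, 0.66, 0.1, 0, 40]
    - [-0.68, 0.66, 0.1, 0, 40]
    - [-0.68, 0.66, 0.1, 0, 40]
    - [-0.68, 0.66, 0.1, 0, 40]

```text
time_s: 6.98
tcp_pos: [0.4346, 0.1652, 0.3019]
eef_rot: [179.9, -0.0, -90.8]
contact_force: [0.2, 0.6, 0.2]
gripper_width: 0.04
gripper_force: 0.0
```

```bash
python3 - <<'E'
from h import *
T=tool();cap('wrist','w3');np.save('T3.npy',T)
c=cam('wrist',T);p=proj(c,[.4367,.1145,.06]);print(p,T[:3,3])
t=cv2.imread('pics/w3.png');u,v=max(int(p[0])-80,0),max(int(p[1])-60,0);print(u,v)
cv2.imwrite('pics/w3c.png',cv2.resize(t[v:v+120,u:u+160],(800,600),interpolation=cv2.INTER_CUBIC))
E
```

```text
[321.00919166 153.8844042 ] [0.43462627 0.16515009 0.30192801]
241 93
```

View pics/w3c.png

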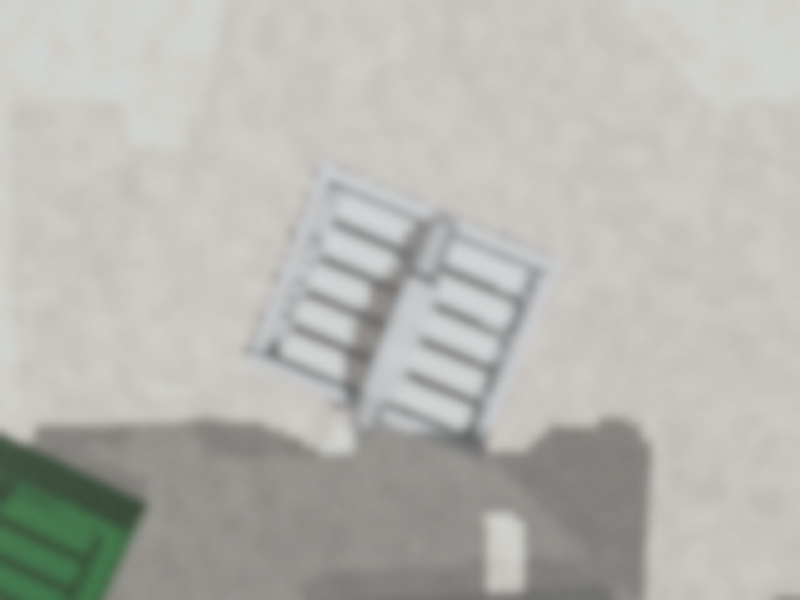

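```bash
python3 - <<'E'
from h import *
c=cam('wrist',np.load('T3.npy'))
rack(c,[(325,168),(555,262),(482,440),(250,352)],[(438,220),(360,422)],(241,93),5.0)
E
```

```text
body c [0.4366 0.1158] bar c [0.4374 0.1166] bar len 0.0422 ang -112.5 -113.6 sides [0.0419 0.0528 0.0411 0.0541]
```

```bash
python3 - <<'E'
from h import *
go(.437,.116,.0875,-113.3)
E
```

```text
shift [ 0.191 -0.011  0.859] turn 0.374 now [0.4353 0.164  0.3022] -90.86 t 7.03
```

Emit:
step_arm:
  plan:
    - [0.191, -0.011, 0.15, 0.374, 40]
    - [0.191, -0.011, 0.3, 0.374, 40]
    - [0.191, -0.011, 0.45, 0.374, 40]
    - [0.191, -0.011, 0.6, 0.374, 40]
    - [0.191, -0.011, 0.7, 0.374, 40]
    - [0.191, -0.011, 0.8, 0.374, 40]
    - [0.191, -0.011, 0.857, 0.374, 40]
    - [0.191, -0.011, 0.857, 0.374, 40]
    - [0.191, -0.011, 0.857, 0.374, 20]
    - [0.191, -0.011, 0.857, 0.374, 0]
    - [0.191, -0.011, 0.857, 0.374, 0]
    - [0.191, -0.011, 0.857, 0.374, 0]

```text
time_s: 8.03
tcp_pos: [0.4389, 0.1157, 0.0902]
eef_rot: [-179.9, 0.1, -113.5]
contact_force: [0.6, 0.5, -0.9]
gripper_width: 0.0192
gripper_force: 0.0
```

Emit:
step_arm:
  plan:
    - [0, 0, 0, 0, 0]
    - [0, 0, 0, 0, 0]
    - [0, 0, 0, 0, 0]
    - [0, 0, 0, 0, 0]
    - [0, 0, 0, 0, 0]
    - [0, 0, -0.1, 0, 0]
    - [0, 0, -0.3, 0, 0]
    - [0, 0, -0.5, 0, 0]
    - [0, 0, -0.7, 0, 0]
    - [0, 0, -0.7, 0, 0]

```text
time_s: 8.87
tcp_pos: [0.4391, 0.1156, 0.2686]
eef_rot: [-179.8, 0.2, -113.5]
contact_force: [1.1, 1.1, -1.6]
gripper_width: 0.0059
gripper_force: 30.0
```

```bash
python3 - <<'E'
from h import *
go(.48,-.10,.26,-91)
E
```

```text
shift [ 0.726 -0.493  0.033] turn -0.374 now [0.4391 0.1156 0.2686] -113.45 t 8.87
```

Emit:
step_arm:
  plan:
    - [0.12, -0.08, 0.03, -0.12, 0]
    - [0.24, -0.16, 0.03, -0.24, 0]
    - [0.36, -0.24, 0.03, -0.374, 0]
    - [0.48, -0.33, 0.03, -0.374, 0]
    - [0.6, -0.41, 0.03, -0.374, 0]
    - [0.72, -0.49, 0.03, -0.374, 0]
    - [0.72, -0.49, 0.03, -0.374, 0]
    - [0.72, -0.49, 0.03, -0.374, 0]

```text
time_s: 9.53
tcp_pos: [0.4783, -0.1005, 0.2558]
eef_rot: [179.9, -0.0, -91.3]
contact_force: [0.5, 0.6, -1.6]
gripper_width: 0.0057
gripper_force: 3.0
```

```bash
python3 - <<'E'
from h import *
go(.5,-.137,.248,-91.1);go(.597,-.137,.248,-91.1)
E
```

```text
shift [ 0.144 -0.09   0.031] turn -0.003 now [ 0.4783 -0.1005  0.2558] -91.29 t 9.53
shift [ 0.135 -0.478  0.031] turn -0.003 now [ 0.4783 -0.1005  0.2558] -91.29 t 9.53
```

Emit:
step_arm:
  plan:
    - [0, 0, 0, 0, 0]
    - [0, 0, 0, 0, 0]
    - [0, 0, 0, 0, 0]
    - [0, 0, 0, 0, 0]
  newtons: 30

```text
time_s: 9.87
tcp_pos: [0.4788, -0.0975, 0.2567]
eef_rot: [-180.0, 0.0, -90.9]
contact_force: [0.1, 1.0, -1.7]
gripper_width: 0.0059
gripper_force: 30.0
```

```bash
python3 - <<'E'
from h import *
T=tool();c=cam('side');cap('side','s4');cap('wrist','w4')
p=proj(c,T[:3,3]-[0,0,.045]);print(p,proj(c,T[:3,3]),proj(c,T[:3,3]-[0,0,.089]),T[:3,3])
t=cv2.imread('pics/s4.png');u,v=int(p[0])-45,int(p[1])-60
a=cv2.resize(t[v:v+120,u:u+90],(450,600),interpolation=cv2.INTER_CUBIC)
w=cv2.imread('pics/w4.png');b=cv2.resize(w[170:430,230:420],(350,479))
z=np.zeros((600,800,3),np.uint8);z[:,:450]=a;z[:479,450:]=b;cv2.imwrite('pics/s4c.png',z);print(u,v)
E
```

```text
[320.07630746 249.45901842] [320.12995008 233.98064217] [320.02440807 263.99733297] [ 0.47880586 -0.09753721  0.25670975]
275 189
```

View pics/s4c.png

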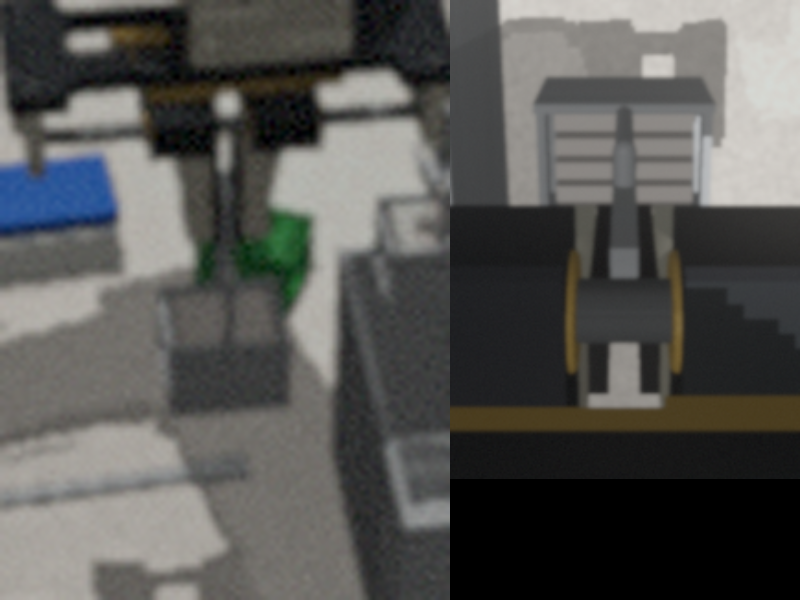

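```bash
python3 - <<'E'
from h import *
c=cam('side');P=np.array([.4788,-.0975,.2567])
for s in(0,.005,.01,.015):
    print(s,[((proj(c,P+[dx,-.023,-.089+h-s])-[275,189])*5).round(0) for dx in(-.028,.028) for h in(0,.04)])
go(.535,-.137,.248,-91.1)
E
```

```text
0 [array([172., 413.]), array([171., 347.]), array([293., 402.]), array([294., 336.])]
0.005 [array([172., 422.]), array([171., 356.]), array([292., 410.]), array([294., 344.])]
0.01 [array([172., 430.]), array([171., 364.]), array([292., 418.]), array([294., 353.])]
0.015 [array([172., 438.]), array([171., 372.]), array([292., 426.]), array([293., 361.])]
shift [ 0.153 -0.227  0.035] turn 0.002 now [ 0.4788 -0.0977  0.2567] -90.95 t 9.97
```

Emit:
step_arm:
  plan:
    - [0.15, -0.05, 0.035, 0, 0]
    - [0.153, -0.15, 0.035, 0, 0]
    - [0.153, -0.227, 0.035, 0, 0]
    - [0.153, -0.227, 0.035, 0, 0]
    - [0.153, -0.28, 0.035, 0, 0]
    - [0.153, -0.33, 0.035, 0, 0]
    - [0.153, -0.38, 0.035, 0, 0]
    - [0.153, -0.43, 0.035, 0, 0]
    - [0.153, -0.473, 0.035, 0, 0]
    - [0.153, -0.473, 0.035, 0, 0]
    - [0.153, -0.473, 0.035, 0, 0]
    - [0.153, -0.473, 0.035, 0, 0]

```text
time_s: 10.97
tcp_pos: [0.5958, -0.1387, 0.2477]
eef_rot: [180.0, 0.0, -91.0]
contact_force: [0.0, 0.1, -1.7]
gripper_width: 0.0056
gripper_force: 30.0
```

```bash
python3 - <<'E'
from h import *
go(.597,-.137,.2293,-91)
E
```

```text
shift [-0.007 -0.005  0.074] turn -0.0 now [ 0.5958 -0.1387  0.2477] -91.03 t 10.97
```

Emit:
step_arm:
  plan:
    - [0, 0, 0.02, 0, 0]
    - [0, 0, 0.04, 0, 0]
    - [0, 0, 0.06, 0, 0]
    - [0, 0, 0.072, 0, 0]
    - [0, 0, 0.074, 0, 0]
    - [0, 0, 0.074, 0, 0]

```text
time_s: 11.47
tcp_pos: [0.5958, -0.139, 0.2301]
eef_rot: [-180.0, -0.0, -91.0]
contact_force: [-3.4, 0.9, 5.9]
gripper_width: 0.0055
gripper_force: 30.0
```

Contact as with the first rack; release and rise.

Emit:
step_arm:
  plan:
    - [0, 0, 0, 0, 8]
    - [0, 0, 0, 0, 12]
    - [0, 0, 0, 0, 20]
    - [0, 0, 0, 0, 24]
    - [0, 0, -0.05, 0, 24]
    - [0, 0, -0.2, 0, 24]
    - [0, 0, -0.4, 0, 24]
    - [0, 0, -0.5, 0, 24]
    - [0, 0, -0.5, 0, 24]

```text
time_s: 12.22
tcp_pos: [0.5987, -0.14, 0.3626]
eef_rot: [-179.3, -0.1, -91.0]
contact_force: [0.7, -0.3, 0.8]
gripper_width: 0.024
gripper_force: 0.0
```

```bash
python3 - <<'E'
from h import *
go(.50,-.05,.35,-91)
E
```

```text
shift [-0.353  0.402  0.045] turn -0.0 now [ 0.5987 -0.14    0.3626] -91.03 t 12.22
```

Emit:
step_arm:
  plan:
    - [0, 0.1, 0, -0.1, 24]
    - [0, 0.2, 0, -0.2, 24]
    - [-0.1, 0.3, 0, -0.3, 24]
    - [-0.25, 0.34, 0, -0.4, 24]
    - [-0.4, 0.34, 0, -0.55, 24]
    - [-0.55, 0.3, 0, -0.65, 24]
    - [-0.7, 0.25, 0, -0.75, 24]
    - [-0.85, 0.2, 0, -0.85, 24]
    - [-0.9, 0.2, 0, -0.95, 24]
    - [-0.9, 0.2, 0, -1, 24]
    - [-0.9, 0.2, 0, -1, 24]
    - [-0.9, 0.2, 0, -1, 24]

```text
time_s: 13.22
tcp_pos: [0.5503, 0.087, 0.3541]
eef_rot: [180.0, 0.0, -31.1]
contact_force: [-0.2, -0.2, -0.6]
gripper_width: 0.0241
gripper_force: 0.0
```

```bash
python3 - <<'E'
from h import *
print(r.get_state()['joints'].round(1));go(.54,.091,.33,-1)
E
```

```text
[ 29.1   6.1  -1.9   0.  -82.   29.7]
shift [-0.044  0.008  0.096] turn -0.502 now [0.5503 0.087  0.3541] -31.14 t 13.22
```

Emit:
step_arm:
  plan:
    - [-0.04, 0.01, 0.09, -0.12, 40]
    - [-0.04, 0.01, 0.09, -0.24, 50]
    - [-0.04, 0.01, 0.09, -0.36, 60]
    - [-0.04, 0.01, 0.09, -0.5, 60]
    - [-0.04, 0.01, 0.09, -0.5, 60]
    - [-0.04, 0.01, 0.09, -0.5, 60]

```text
time_s: 13.72
tcp_pos: [0.5405, 0.0892, 0.332]
eef_rot: [-180.0, -0.0, -1.3]
contact_force: [0.1, 0.4, 0.4]
gripper_width: 0.0571
gripper_force: 0.0
```

```bash
python3 - <<'E'
from h import *
T=tool();w=cap('wrist','w5');np.save('T5.npy',T);cap('side','s5');cap('top','t5')
c=cam('wrist',T);p=proj(c,[.602,.091,.259]);print(p,T[:3,3])
w=cv2.imread('pics/w5.png');s=cv2.imread('pics/s5.png')
z=np.zeros((600,800,3),np.uint8)
z[:360,:480]=cv2.resize(w,(480,360));z[:300,480:]=cv2.resize(s[190:300,330:447],(320,300))
u,v=int(p[0])-60,max(int(p[1])-40,0)
z[360:600,:360]=cv2.resize(w[v:v+80,u:u+120],(360,240),interpolation=cv2.INTER_CUBIC);print(u,v)
t=cv2.imread('pics/t5.png');z[300:600,480:]=cv2.resize(t[160:250,400:496],(320,300))
cv2.imwrite('pics/c5.png',z)
E
```

```text
[318.72096952 152.80674868] [0.540477   0.08920989 0.33201961]
258 112
```

View pics/c5.png

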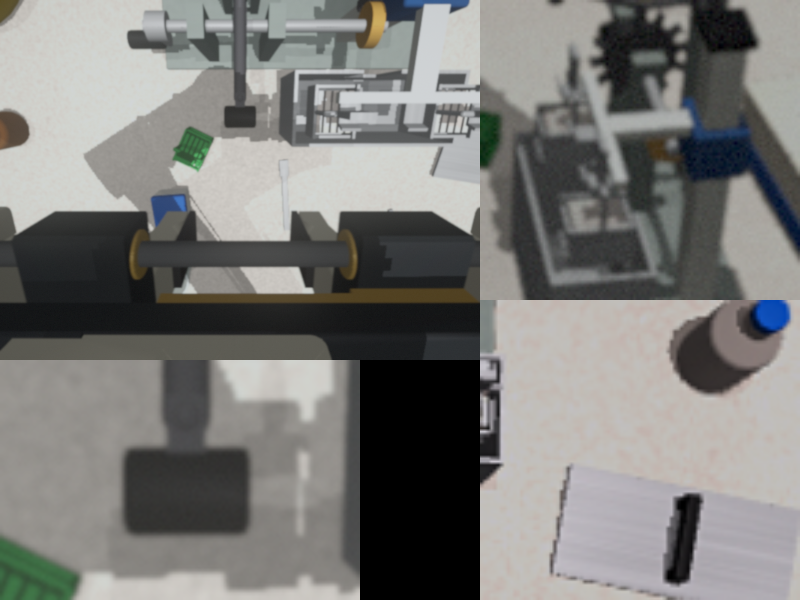

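```bash
python3 - <<'E'
from h import *
c=cam('wrist',np.load('T5.npy'));p=onz(c,(319.7,155.4),.25);print(p)
go(p[0],p[1],.231,-1)
E
```

```text
[0.59990635 0.09058068 0.25      ]
shift [ 0.237 -0.009  0.404] turn -0.005 now [0.5405 0.0896 0.3319] -1.29 t 13.87
```

Emit:
step_arm:
  plan:
    - [0.12, -0.008, 0, -0.005, 50]
    - [0.237, -0.008, 0.05, -0.005, 50]
    - [0.237, -0.008, 0.15, -0.005, 50]
    - [0.237, -0.008, 0.25, -0.005, 50]
    - [0.237, -0.008, 0.35, -0.005, 50]
    - [0.237, -0.008, 0.404, -0.005, 50]
    - [0.237, -0.008, 0.404, -0.005, 50]
    - [0.237, -0.008, 0.404, -0.005, 50]
    - [0.237, -0.008, 0.404, -0.005, 20]
    - [0.237, -0.008, 0.404, -0.005, 10]
    - [0.237, -0.008, 0.404, -0.005, 10]
    - [0.237, -0.008, 0.404, -0.005, 10]
  newtons: 20

```text
time_s: 14.87
tcp_pos: [0.6002, 0.091, 0.2319]
eef_rot: [-180.0, -0.1, -0.8]
contact_force: [-0.3, 0.3, -0.2]
gripper_width: 0.0284
gripper_force: 0.0
```

Emit:
step_arm:
  plan:
    - [0, 0, 0, 0, 10]
    - [0, 0, 0, 0, 10]
    - [0, 0, 0, 0, 10]
    - [0, 0, 0, 0, 10]

```text
time_s: 15.2
tcp_pos: [0.6, 0.0907, 0.2314]
eef_rot: [180.0, -0.0, -0.7]
contact_force: [-1.2, -2.0, 4.3]
gripper_width: 0.0258
gripper_force: 20.0
```

Emit:
step_arm:
  plan:
    - [0.007, 0, -0.03, 0, 10]
    - [0.014, 0, -0.06, 0, 10]
    - [0.021, 0, -0.09, 0, 10]
    - [0.03, 0, -0.12, 0, 10]
    - [0.04, 0, -0.145, 0, 10]
    - [0.049, 0, -0.165, 0, 10]
    - [0.049, 0, -0.165, 0, 10]
    - [0.049, 0, -0.165, 0, 10]
    - [0.049, 0, -0.165, 0, 10]
    - [0.049, 0, -0.165, 0, 10]

```text
time_s: 16.03
tcp_pos: [0.6118, 0.0905, 0.2721]
eef_rot: [180.0, 0.0, -0.7]
contact_force: [-3.5, -2.9, 0.0]
gripper_width: 0.0257
gripper_force: 20.0
```

```bash
cat > mon.py <<'E'
from h import *
# brightest-row displacement of carriage: compare blue slider block centroid in side view
s=r.get_state();im=eyes.capture('side').astype(int)
sub=im[180:340,400:450];m=(sub[:,:,2]>sub[:,:,0]+40)&(sub[:,:,2]>sub[:,:,1]+25)
v,u=np.nonzero(m);print('t',s['time_s'],'blue',len(v),v.mean().round(2)+180,u.mean().round(2)+400,s['tcp_pos'].round(4),s['contact_force'].round(1),s['gripper_width'],s['gripper_force'])
E
python3 mon.py; python3 - <<'E'
from h import *
c=cam('side')
for z in(.23,.165,.10): print(proj(c,[.69,-.09,z]))
E
```

```text
t 16.0333 blue 159 248.16 424.29 [0.6118 0.0905 0.2721] [-3.5 -2.9  0. ] 0.025684561553176062 19.99981552362442
[410.12590232 233.08238668]
[407.54839787 254.52283669]
[405.07677008 274.78959693]
```

Emit:
step_arm:
  plan:
    - [0, 0, 0, 0, 10]
    - [0, 0, 0, 0, 10]
    - [0, 0, 0, 0, 10]
    - [0, 0, 0, 0, 10]
    - [0, 0, 0, 0, 10]
    - [0, 0, 0, 0, 10]
    - [0, 0, 0, 0, 10]
    - [0, 0, 0, 0, 10]
    - [0, 0, 0, 0, 10]
    - [0, 0, 0, 0, 10]
    - [0, 0, 0, 0, 10]
    - [0, 0, 0, 0, 10]

```text
time_s: 17.08
tcp_pos: [0.6118, 0.0905, 0.2721]
eef_rot: [180.0, 0.0, -0.7]
contact_force: [-3.4, -3.7, -0.1]
gripper_width: 0.026
gripper_force: 20.0
```

```bash
python3 mon.py
```

```text
t 17.0833 blue 171 248.95999999999998 423.49 [0.6118 0.0905 0.2721] [-3.4 -3.7 -0.1] 0.025951163220826388 19.999906718730927
```

Emit:
step_arm:
  plan:
    - [0, 0, 0, 0, 10]
    - [0, 0, 0, 0, 10]
    - [0, 0, 0, 0, 10]
    - [0, 0, 0, 0, 10]
    - [0, 0, 0, 0, 10]
    - [0, 0, 0, 0, 10]
    - [0, 0, 0, 0, 10]
    - [0, 0, 0, 0, 10]
    - [0, 0, 0, 0, 10]
    - [0, 0, 0, 0, 10]
    - [0, 0, 0, 0, 10]
    - [0, 0, 0, 0, 10]

```text
time_s: 18.13
tcp_pos: [0.6118, 0.0905, 0.272]
eef_rot: [180.0, 0.0, -0.7]
contact_force: [-3.0, -4.3, -1.1]
gripper_width: 0.0258
gripper_force: 20.0
```

Emit:
step_arm:
  plan:
    - [0, 0, 0, 0, 10]
    - [0, 0, 0, 0, 10]
    - [0, 0, 0, 0, 10]
    - [0, 0, 0, 0, 10]
    - [0, 0, 0, 0, 10]
    - [0, 0, 0, 0, 10]
    - [0, 0, 0, 0, 10]
    - [0, 0, 0, 0, 10]
    - [0, 0, 0, 0, 10]
    - [0, 0, 0, 0, 10]
    - [0, 0, 0, 0, 10]
    - [0, 0, 0, 0, 10]

```text
time_s: 19.13
tcp_pos: [0.6118, 0.0905, 0.272]
eef_rot: [180.0, 0.0, -0.7]
contact_force: [-4.2, -3.8, -0.0]
gripper_width: 0.026
gripper_force: 20.0
```

Emit:
step_arm:
  plan:
    - [0, 0, 0, 0, 10]
    - [0, 0, 0, 0, 10]
    - [0, 0, 0, 0, 10]
    - [0, 0, 0, 0, 10]
    - [0, 0, 0, 0, 10]
    - [0, 0, 0, 0, 10]
    - [0, 0, 0, 0, 10]
    - [0, 0, 0, 0, 10]
    - [0, 0, 0, 0, 10]
    - [0, 0, 0, 0, 10]
    - [0, 0, 0, 0, 10]
    - [0, 0, 0, 0, 10]

```text
time_s: 20.13
tcp_pos: [0.6118, 0.0905, 0.2721]
eef_rot: [180.0, 0.0, -0.7]
contact_force: [-3.5, -2.8, -0.7]
gripper_width: 0.0257
gripper_force: 20.0
```

Emit:
step_arm:
  plan:
    - [0, 0, 0, 0, 10]
    - [0, 0, 0, 0, 10]
    - [0, 0, 0, 0, 10]
    - [0, 0, 0, 0, 10]
    - [0, 0, 0, 0, 10]
    - [0, 0, 0, 0, 10]
    - [0, 0, 0, 0, 10]
    - [0, 0, 0, 0, 10]
    - [0, 0, 0, 0, 10]
    - [0, 0, 0, 0, 10]
    - [0, 0, 0, 0, 10]
    - [0, 0, 0, 0, 10]

```text
time_s: 21.13
tcp_pos: [0.6118, 0.0905, 0.2721]
eef_rot: [180.0, 0.0, -0.7]
contact_force: [-3.9, -2.7, 0.3]
gripper_width: 0.0257
gripper_force: 20.0
```

```bash
python3 mon.py
```

```text
t 21.1333 blue 188 254.26 424.44 [0.6118 0.0905 0.2721] [-3.9 -2.7  0.3] 0.025682135217338403 19.99990940093994
```

Emit:
step_arm:
  plan:
    - [0, 0, 0, 0, 10]
    - [0, 0, 0, 0, 10]
    - [0, 0, 0, 0, 10]
    - [0, 0, 0, 0, 10]
    - [0, 0, 0, 0, 10]
    - [0, 0, 0, 0, 10]
    - [0, 0, 0, 0, 10]
    - [0, 0, 0, 0, 10]
    - [0, 0, 0, 0, 10]
    - [0, 0, 0, 0, 10]
    - [0, 0, 0, 0, 10]
    - [0, 0, 0, 0, 10]

```text
time_s: 22.18
tcp_pos: [0.6118, 0.0905, 0.2721]
eef_rot: [180.0, 0.0, -0.7]
contact_force: [-3.8, -3.8, -0.7]
gripper_width: 0.026
gripper_force: 20.0
```

Emit:
step_arm:
  plan:
    - [0, 0, 0, 0, 10]
    - [0, 0, 0, 0, 10]
    - [0, 0, 0, 0, 10]
    - [0, 0, 0, 0, 10]
    - [0, 0, 0, 0, 10]
    - [0, 0, 0, 0, 10]
    - [0, 0, 0, 0, 10]
    - [0, 0, 0, 0, 10]
    - [0, 0, 0, 0, 10]
    - [0, 0, 0, 0, 10]
    - [0, 0, 0, 0, 10]
    - [0, 0, 0, 0, 10]

```text
time_s: 23.18
tcp_pos: [0.6118, 0.0905, 0.2721]
eef_rot: [180.0, 0.0, -0.7]
contact_force: [-3.6, -3.3, 0.6]
gripper_width: 0.0255
gripper_force: 20.0
```

Emit:
step_arm:
  plan:
    - [0, 0, 0, 0, 10]
    - [0, 0, 0, 0, 10]
    - [0, 0, 0, 0, 10]
    - [0, 0, 0, 0, 10]
    - [0, 0, 0, 0, 10]
    - [0, 0, 0, 0, 10]
    - [0, 0, 0, 0, 10]
    - [0, 0, 0, 0, 10]
    - [0, 0, 0, 0, 10]
    - [0, 0, 0, 0, 10]
    - [0, 0, 0, 0, 10]
    - [0, 0, 0, 0, 10]

```text
time_s: 24.18
tcp_pos: [0.6118, 0.0905, 0.272]
eef_rot: [180.0, 0.0, -0.7]
contact_force: [-4.5, -2.9, -0.8]
gripper_width: 0.026
gripper_force: 20.0
```

Emit:
step_arm:
  plan:
    - [0, 0, 0, 0, 10]
    - [0, 0, 0, 0, 10]
    - [0, 0, 0, 0, 10]
    - [0, 0, 0, 0, 10]
    - [0, 0, 0, 0, 10]
    - [0, 0, 0, 0, 10]
    - [0, 0, 0, 0, 10]
    - [0, 0, 0, 0, 10]
    - [0, 0, 0, 0, 10]
    - [0, 0, 0, 0, 10]
    - [0, 0, 0, 0, 10]
    - [0, 0, 0, 0, 10]

```text
time_s: 25.18
tcp_pos: [0.6118, 0.0905, 0.272]
eef_rot: [180.0, 0.0, -0.7]
contact_force: [-3.8, -2.8, 0.5]
gripper_width: 0.0257
gripper_force: 20.0
```

Emit:
step_arm:
  plan:
    - [0, 0, 0, 0, 10]
    - [0, 0, 0, 0, 10]
    - [0, 0, 0, 0, 10]
    - [0, 0, 0, 0, 10]
    - [0, 0, 0, 0, 10]
    - [0, 0, 0, 0, 10]
    - [0, 0, 0, 0, 10]
    - [0, 0, 0, 0, 10]
    - [0, 0, 0, 0, 10]
    - [0, 0, 0, 0, 10]
    - [0, 0, 0, 0, 10]
    - [0, 0, 0, 0, 10]

```text
time_s: 26.18
tcp_pos: [0.6118, 0.0905, 0.272]
eef_rot: [180.0, 0.0, -0.7]
contact_force: [-4.3, -3.5, -0.3]
gripper_width: 0.0258
gripper_force: 20.0
```

Emit:
step_arm:
  plan:
    - [0, 0, 0, 0, 10]
    - [0, 0, 0, 0, 10]
    - [0, 0, 0, 0, 10]
    - [0, 0, 0, 0, 10]
    - [0, 0, 0, 0, 10]
    - [0, 0, 0, 0, 10]
    - [0, 0, 0, 0, 10]
    - [0, 0, 0, 0, 10]
    - [0, 0, 0, 0, 10]
    - [0, 0, 0, 0, 10]
    - [0, 0, 0, 0, 10]
    - [0, 0, 0, 0, 10]

```text
time_s: 27.18
tcp_pos: [0.6118, 0.0905, 0.2721]
eef_rot: [180.0, 0.0, -0.7]
contact_force: [-4.1, -3.3, -0.3]
gripper_width: 0.0257
gripper_force: 20.0
```

```bash
sed -i 's/400:450\]/405:422]/;s/+400,/+405,/' mon.py; python3 mon.py
```

```text
t 27.1833 blue 80 260.89 411.39 [0.6118 0.0905 0.2721] [-4.1 -3.3 -0.3] 0.025668586540825558 19.999948740005493
```

Emit:
step_arm:
  plan:
    - [0, 0, 0, 0, 10]
    - [0, 0, 0, 0, 10]
    - [0, 0, 0, 0, 10]
    - [0, 0, 0, 0, 10]
    - [0, 0, 0, 0, 10]
    - [0, 0, 0, 0, 10]
    - [0, 0, 0, 0, 10]
    - [0, 0, 0, 0, 10]
    - [0, 0, 0, 0, 10]
    - [0, 0, 0, 0, 10]
    - [0, 0, 0, 0, 10]
    - [0, 0, 0, 0, 10]

```text
time_s: 28.23
tcp_pos: [0.6118, 0.0905, 0.272]
eef_rot: [180.0, 0.0, -0.7]
contact_force: [-4.0, -2.8, -0.6]
gripper_width: 0.026
gripper_force: 20.0
```

Emit:
step_arm:
  plan:
    - [0, 0, 0, 0, 10]
    - [0, 0, 0, 0, 10]
    - [0, 0, 0, 0, 10]
    - [0, 0, 0, 0, 10]
    - [0, 0, 0, 0, 10]
    - [0, 0, 0, 0, 10]
    - [0, 0, 0, 0, 10]
    - [0, 0, 0, 0, 10]
    - [0, 0, 0, 0, 10]
    - [0, 0, 0, 0, 10]
    - [0, 0, 0, 0, 10]
    - [0, 0, 0, 0, 10]

```text
time_s: 29.23
tcp_pos: [0.6118, 0.0905, 0.272]
eef_rot: [180.0, 0.0, -0.7]
contact_force: [-4.3, -3.5, -1.2]
gripper_width: 0.0257
gripper_force: 20.0
```

Emit:
step_arm:
  plan:
    - [0, 0, 0, 0, 10]
    - [0, 0, 0, 0, 10]
    - [0, 0, 0, 0, 10]
    - [0, 0, 0, 0, 10]
    - [0, 0, 0, 0, 10]
    - [0, 0, 0, 0, 10]
    - [0, 0, 0, 0, 10]
    - [0, 0, 0, 0, 10]
    - [0, 0, 0, 0, 10]
    - [0, 0, 0, 0, 10]
    - [0, 0, 0, 0, 10]
    - [0, 0, 0, 0, 10]

```text
time_s: 30.23
tcp_pos: [0.6118, 0.0905, 0.2721]
eef_rot: [180.0, 0.0, -0.7]
contact_force: [-4.3, -3.8, -0.8]
gripper_width: 0.0258
gripper_force: 20.0
```

Emit:
step_arm:
  plan:
    - [0, 0, 0, 0, 10]
    - [0, 0, 0, 0, 10]
    - [0, 0, 0, 0, 10]
    - [0, 0, 0, 0, 10]
    - [0, 0, 0, 0, 10]
    - [0, 0, 0, 0, 10]
    - [0, 0, 0, 0, 10]
    - [0, 0, 0, 0, 10]
    - [0, 0, 0, 0, 10]
    - [0, 0, 0, 0, 10]
    - [0, 0, 0, 0, 10]
    - [0, 0, 0, 0, 10]

```text
time_s: 31.23
tcp_pos: [0.6118, 0.0905, 0.272]
eef_rot: [180.0, 0.0, -0.7]
contact_force: [-4.7, -3.7, -0.2]
gripper_width: 0.0257
gripper_force: 20.0
```

```bash
python3 mon.py; python3 -c "
import cv2,numpy as np
im=cv2.imread('pics/s5.png')[:,:,::-1].astype(int)
sub=im[180:340,405:422];m=(sub[:,:,2]>sub[:,:,0]+40)&(sub[:,:,2]>sub[:,:,1]+25)
v,u=np.nonzero(m);print(len(v),v.mean()+180,u.mean()+405)"
```

```text
t 31.2333 blue 71 271.72 412.28 [0.6118 0.0905 0.272 ] [-4.7 -3.7 -0.2] 0.025707723052135895 20.000005066394806
77 236.05194805194805 411.7402597402597
```

Emit:
step_arm:
  plan:
    - [0, 0, 0, 0, 10]
    - [0, 0, 0, 0, 10]
    - [0, 0, 0, 0, 10]
    - [0, 0, 0, 0, 10]
    - [0, 0, 0, 0, 10]
    - [0, 0, 0, 0, 10]
    - [0, 0, 0, 0, 10]
    - [0, 0, 0, 0, 10]
    - [0, 0, 0, 0, 10]
    - [0, 0, 0, 0, 10]
    - [0, 0, 0, 0, 10]
    - [0, 0, 0, 0, 10]

```text
time_s: 32.28
tcp_pos: [0.6118, 0.0905, 0.272]
eef_rot: [180.0, 0.0, -0.7]
contact_force: [-4.3, -3.2, -0.1]
gripper_width: 0.0258
gripper_force: 20.0
```

Emit:
step_arm:
  plan:
    - [0, 0, 0, 0, 10]
    - [0, 0, 0, 0, 10]
    - [0, 0, 0, 0, 10]
    - [0, 0, 0, 0, 10]
    - [0, 0, 0, 0, 10]
    - [0, 0, 0, 0, 10]
    - [0, 0, 0, 0, 10]
    - [0, 0, 0, 0, 10]
    - [0, 0, 0, 0, 10]
    - [0, 0, 0, 0, 10]
    - [0, 0, 0, 0, 10]
    - [0, 0, 0, 0, 10]

```text
time_s: 33.28
tcp_pos: [0.6118, 0.0905, 0.2721]
eef_rot: [180.0, 0.0, -0.7]
contact_force: [-4.0, -2.8, -0.2]
gripper_width: 0.0256
gripper_force: 20.0
```

Emit:
step_arm:
  plan:
    - [0, 0, 0, 0, 10]
    - [0, 0, 0, 0, 10]
    - [0, 0, 0, 0, 10]
    - [0, 0, 0, 0, 10]
    - [0, 0, 0, 0, 10]
    - [0, 0, 0, 0, 10]
    - [0, 0, 0, 0, 10]
    - [0, 0, 0, 0, 10]
    - [0, 0, 0, 0, 10]
    - [0, 0, 0, 0, 10]
    - [0, 0, 0, 0, 10]
    - [0, 0, 0, 0, 10]

```text
time_s: 34.28
tcp_pos: [0.6118, 0.0905, 0.2721]
eef_rot: [180.0, 0.0, -0.7]
contact_force: [-3.9, -3.3, -0.2]
gripper_width: 0.0256
gripper_force: 20.0
```

```bash
python3 mon.py
```

```text
t 34.2833 blue 63 279.44 412.38 [0.6118 0.0905 0.2721] [-3.9 -3.3 -0.2] 0.025590825798410752 19.999929070472717
```

Emit:
step_arm:
  plan:
    - [0, 0, 0, 0, 10]
    - [0, 0, 0, 0, 10]
    - [0, 0, 0, 0, 10]
    - [0, 0, 0, 0, 10]
    - [0, 0, 0, 0, 10]
    - [0, 0, 0, 0, 10]
    - [0, 0, 0, 0, 10]
    - [0, 0, 0, 0, 10]
    - [0, 0, 0, 0, 10]
    - [0, 0, 0, 0, 10]
    - [0, 0, 0, 0, 10]
    - [0, 0, 0, 0, 10]

```text
time_s: 35.33
tcp_pos: [0.6118, 0.0905, 0.2721]
eef_rot: [180.0, 0.0, -0.7]
contact_force: [-4.2, -3.9, -0.1]
gripper_width: 0.026
gripper_force: 20.0
```

Emit:
step_arm:
  plan:
    - [0, 0, 0, 0, 10]
    - [0, 0, 0, 0, 10]
    - [0, 0, 0, 0, 10]
    - [0, 0, 0, 0, 10]
    - [0, 0, 0, 0, 10]
    - [0, 0, 0, 0, 10]
    - [0, 0, 0, 0, 10]
    - [0, 0, 0, 0, 10]
    - [0, 0, 0, 0, 10]
    - [0, 0, 0, 0, 10]
    - [0, 0, 0, 0, 10]
    - [0, 0, 0, 0, 10]

```text
time_s: 36.33
tcp_pos: [0.6118, 0.0905, 0.2721]
eef_rot: [180.0, 0.0, -0.8]
contact_force: [-3.8, -3.4, 0.1]
gripper_width: 0.0256
gripper_force: 20.0
```

```bash
python3 mon.py
```

```text
t 36.3333 blue 67 280.22 412.46 [0.6118 0.0905 0.2721] [-3.8 -3.4  0.1] 0.025600003650451692 19.99993085861206
```

Emit:
step_arm:
  plan:
    - [0, 0, 0, 0, 10]
    - [0, 0, 0, 0, 10]
    - [0, 0, 0, 0, 10]
    - [0, 0, 0, 0, 10]
    - [0, 0, 0, 0, 10]
    - [0, 0, 0, 0, 10]
    - [0, 0, 0, 0, 10]
    - [0, 0, 0, 0, 10]
    - [0, 0, 0, 0, 10]
    - [0, 0, 0, 0, 10]
    - [0, 0, 0, 0, 10]
    - [0, 0, 0, 0, 10]

```text
time_s: 37.38
tcp_pos: [0.6118, 0.0905, 0.2721]
eef_rot: [180.0, 0.0, -0.7]
contact_force: [-4.4, -3.9, -0.9]
gripper_width: 0.0259
gripper_force: 20.0
```

Emit:
step_arm:
  plan:
    - [0, 0, 0, 0, 10]
    - [0, 0, 0, 0, 10]
    - [0, 0, 0, 0, 10]
    - [0, 0, 0, 0, 10]
    - [0, 0, 0, 0, 10]
    - [0, 0, 0, 0, 10]
    - [0, 0, 0, 0, 10]
    - [0, 0, 0, 0, 10]
    - [0, 0, 0, 0, 10]
    - [0, 0, 0, 0, 10]
    - [0, 0, 0, 0, 10]
    - [0, 0, 0, 0, 10]

```text
time_s: 38.38
tcp_pos: [0.6118, 0.0905, 0.2721]
eef_rot: [180.0, 0.0, -0.7]
contact_force: [-3.4, -3.3, -0.8]
gripper_width: 0.026
gripper_force: 20.0
```

```bash
python3 mon.py
```

```text
t 38.3833 blue 67 280.03 412.58 [0.6118 0.0905 0.2721] [-3.4 -3.3 -0.8] 0.026041172430443255 19.999998807907104
```

Stopped. Lower the pawl along its arc, release, rise.

Emit:
step_arm:
  plan:
    - [-0.02, 0, 0.04, 0, 10]
    - [-0.032, 0, 0.08, 0, 10]
    - [-0.042, 0, 0.12, 0, 10]
    - [-0.049, 0, 0.155, 0, 10]
    - [-0.049, 0, 0.155, 0, 10]
    - [-0.049, 0, 0.155, 0, 30]
    - [-0.049, 0, 0.155, 0, 45]
    - [-0.049, 0, 0.155, 0, 60]
    - [-0.049, 0, 0.155, 0, 60]
    - [-0.049, 0, 0.155, 0, 60]
    - [-0.049, 0, 0.155, 0, 60]

```text
time_s: 39.35
tcp_pos: [0.5999, 0.091, 0.2333]
eef_rot: [-180.0, -0.0, -0.7]
contact_force: [0.1, 0.4, 0.2]
gripper_width: 0.0568
gripper_force: 0.0
```

Emit:
step_arm:
  plan:
    - [0, 0, -0.1, 0, 60]
    - [0, 0, -0.2, 0, 60]
    - [0, 0, -0.4, 0, 60]
    - [-0.1, 0, -0.45, 0, 60]
    - [-0.2, 0, -0.45, 0, 60]
    - [-0.24, 0, -0.45, 0, 60]
    - [-0.24, 0, -0.45, 0, 60]
    - [-0.24, 0, -0.45, 0, 60]

```text
time_s: 40.02
tcp_pos: [0.5396, 0.0917, 0.346]
eef_rot: [-180.0, -0.0, -0.7]
contact_force: [0.0, 0.0, 0.9]
gripper_width: 0.0595
gripper_force: 0.0
```

```bash
python3 - <<'E'
from h import *
T=tool();np.save('T6.npy',T);w=cap('wrist','w6');cap('top','t6');cap('side','s6')
c=cam('wrist',T);print(proj(c,[.5999,.0906,.25]),T[:3,3])
# black drum blob
g=w.max(2);p=proj(c,[.5999,.0906,.25]).astype(int)
m=(g<40).astype(np.uint8);n,l,st,ce=cv2.connectedComponentsWithStats(m)
for i in range(1,n):
    if 100<st[i,4]<5000 and st[i,1]<260: print(st[i],ce[i])
t=cv2.imread('pics/t6.png')[:,:,::-1];m=(t.max(2)<45).astype(np.uint8)[200:265,415:500]
n,l,st,ce=cv2.connectedComponentsWithStats(m)
for i in range(1,n):
    if st[i,4]>20: print('lid handle',st[i],ce[i]+[415,200],onz(cam('top'),ce[i]+[415,200],.044))
E
```

```text
[324.74283094 152.51429721] [0.53955725 0.09173646 0.34602693]
lid handle [ 41  19  10  26 147] [460.85034014 231.29251701] [ 0.50487406 -0.35119552  0.044     ]
```

Emit:
step_arm:
  plan:
    - [-0.1, 0.15, 0, 0, 60]
    - [-0.2, 0.3, 0, 0, 60]
    - [-0.3, 0.45, 0, 0.05, 60]
    - [-0.37, 0.6, 0, 0.1, 60]
    - [-0.37, 0.75, 0, 0.15, 60]
    - [-0.37, 0.9, 0, 0.15, 60]
    - [-0.37, 1, 0, 0.15, 60]
    - [-0.37, 1, 0, 0.15, 60]

```text
time_s: 40.83
tcp_pos: [0.4439, -0.161, 0.3451]
eef_rot: [179.9, 0.1, -10.0]
contact_force: [0.6, -0.2, 0.6]
gripper_width: 0.0598
gripper_force: 0.0
```

```bash
python3 - <<'E'
from h import *
for f,col,ro in(('w5',320,(120,200)),('w6',325,(120,200))):
    g=cv2.imread(f'pics/{f}.png').max(2);print(f,g[ro[0]:ro[1]:4,col].tolist(), [int(x) for x in g[150,270:370:4]])
c=cam('wrist',np.load('T6.npy'))
for th in(0,.1,.2):
    a=np.arctan2(20,140)+th;R=np.hypot(140,20)/1000
    print(th,proj(c,[.5999+.14-R*np.cos(a)-.009,.0906,.23+R*np.sin(a)]))
go(.435,-.345,.25,-10)
E
```

```text
w5 [76, 76, 76, 73, 76, 79, 51, 50, 54, 57, 53, 51, 54, 130, 135, 135, 200, 202, 205, 201] [149, 147, 149, 151, 149, 147, 146, 118, 51, 52, 51, 53, 52, 52, 53, 53, 53, 52, 121, 134, 142, 142, 181, 149, 149]
w6 [72, 73, 75, 71, 75, 62, 49, 52, 54, 53, 49, 51, 125, 130, 129, 153, 192, 202, 199, 199] [149, 144, 146, 145, 149, 146, 143, 142, 146, 59, 51, 53, 55, 52, 53, 53, 55, 53, 53, 129, 145, 145, 143, 143, 148]
0 [324.92765672 166.49564017]
0.1 [324.89916929 164.18870398]
0.2 [324.83918185 159.15537924]
shift [0.093 0.731 0.381] turn 0.0 now [ 0.4439 -0.161   0.3451] -9.98 t 40.83
```

Emit:
step_arm:
  plan:
    - [0, 0.15, 0.05, 0, 60]
    - [0, 0.3, 0.1, 0, 60]
    - [0, 0.45, 0.2, 0, 60]
    - [0, 0.6, 0.3, 0, 60]
    - [-0.05, 0.73, 0.38, 0, 60]
    - [-0.05, 0.73, 0.38, 0, 60]
    - [-0.05, 0.73, 0.38, 0, 60]
    - [-0.05, 0.73, 0.38, 0, 60]

```text
time_s: 41.5
tcp_pos: [0.4011, -0.3353, 0.2504]
eef_rot: [180.0, 0.1, -9.8]
contact_force: [-0.2, 0.3, 0.2]
gripper_width: 0.0602
gripper_force: 0.0
```

```bash
python3 - <<'E'
from h import *
T=tool();np.save('T7.npy',T);w=cap('wrist','w7');c=cam('wrist',T)
p=proj(c,[.505,-.351,.044]);print(p,T[:3,3])
x0,y0=int(p[0])-110,max(int(p[1])-90,0)
sub=w[y0:min(y0+180,265),x0:x0+220]; m=(sub.max(2)<60).astype(np.uint8)
n,l,st,ce=cv2.connectedComponentsWithStats(m)
for i in range(1,n):
    if st[i,4]<150: continue
    v,u=np.nonzero(l==i);P=np.array([onz(c,(a+x0,b+y0),.043)[:2] for a,b in zip(u,v)])
    r_=cv2.minAreaRect((P*1e4).astype(np.float32));print(st[i],P.mean(0).round(4),np.array(r_[0])/1e4,np.array(r_[1])/1e4,r_[2])
cv2.imwrite('pics/c7.png',cv2.resize(w[:280,:,::-1],(800,350)))
E
```

```text
[321.70048046  93.99391957] [ 0.40107298 -0.33526181  0.25038908]
[109 117  11  17 151] [ 0.4746 -0.3484] [ 0.47552573 -0.34893503] [0.00927093 0.01417884] 80.18265533447266
```

View pics/c7.png

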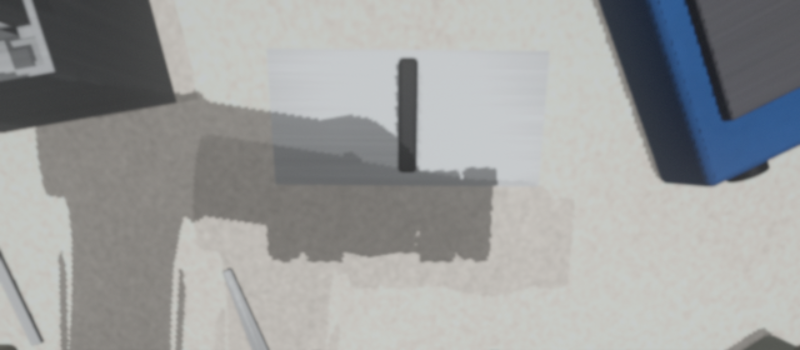

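```bash
python3 - <<'E'
from h import *
T=np.load('T7.npy');c=cam('wrist',T);w=cv2.imread('pics/w7.png')[:,:,::-1]
print(w.max(2)[60:140:10,326].tolist(),w.max(2)[130,290:350:4].tolist())
for th in(75,85,95):
    m=(w[40:145,300:350].max(2)<th).astype(np.uint8)
    n,l,st,ce=cv2.connectedComponentsWithStats(m);i=1+st[1:,4].argmax()
    v,u=np.nonzero(l==i);P=np.array([onz(c,(a+300,b+40),.044)[:2] for a,b in zip(u,v)])
    r_=cv2.minAreaRect((P*1e4).astype(np.float32));print(st[i],P.mean(0).round(4),np.array(r_[0])/1e4,np.array(r_[1])/1e4,r_[2])
Q=np.array([onz(c,np.array(p)/1.25-.1,.012)[:2] for p in[(267,52),(548,50),(547,184),(275,185)]]);print(Q.round(4).tolist(),Q.mean(0),np.linalg.norm(Q-np.roll(Q,1,0),axis=1))
for a,b in((0,1),(3,2)):
    d=Q[b]-Q[a];print(np.degrees(np.arctan2(d[0],-d[1])))
E
```

```text
[82, 83, 81, 80, 80, 79, 61, 57] [116, 117, 121, 127, 128, 132, 131, 96, 58, 57, 57, 184, 204, 204, 204]
[ 19  46  13  52 290] [ 0.4797 -0.3488] [ 0.48936694 -0.35140818] [0.01110235 0.04404593] 79.97123718261719
[  19    8   14   90 1129] [ 0.5049 -0.3543] [ 0.5045375  -0.35442456] [0.01202238 0.07497883] 80.17715454101562
[  18    8   15   90 1212] [ 0.5055 -0.3544] [ 0.50461685 -0.35396855] [0.01294885 0.07497891] 80.18480682373047
[[0.5709, -0.2586], [0.5361, -0.4679], [0.4378, -0.4583], [0.4747, -0.2405]] [ 0.50489707 -0.35632054] [0.09790811 0.21216486 0.09871519 0.2208794 ]
-9.453906510217172
-9.608874410123109
```

```bash
python3 - <<'E'
from h import *
go(.505,-.3545,.022,-9.7)
E
```

```text
shift [0.42  0.007 0.917] turn -0.001 now [ 0.4017 -0.3348  0.2511] -9.75 t 41.55
```

Emit:
step_arm:
  plan:
    - [0.15, 0.007, 0.0, 0, 50]
    - [0.3, 0.007, 0.1, 0, 50]
    - [0.42, 0.007, 0.25, 0, 50]
    - [0.42, 0.007, 0.4, 0, 50]
    - [0.42, 0.007, 0.55, 0, 50]
    - [0.42, 0.007, 0.7, 0, 50]
    - [0.42, 0.007, 0.8, 0, 50]
    - [0.42, 0.007, 0.87, 0, 50]
    - [0.42, 0.007, 0.87, 0, 50]
    - [0.42, 0.007, 0.87, 0, 50]

```text
time_s: 42.38
tcp_pos: [0.5052, -0.3534, 0.0336]
eef_rot: [180.0, 0.0, -9.6]
contact_force: [0.5, 0.8, 0.5]
gripper_width: 0.0499
gripper_force: 0.0
```

```bash
python3 - <<'E'
from h import *
go(.505,-.3545,.022,-9.7)
E
```

```text
shift [0.    0.004 0.047] turn 0.001 now [ 0.5052 -0.3534  0.0336] -9.63 t 42.38
```

Emit:
step_arm:
  plan:
    - [0, 0.004, 0.047, 0, 40]
    - [0, 0.004, 0.047, 0, 30]
    - [0, 0.004, 0.047, 0, 20]
    - [0, 0.004, 0.047, 0, 5]
    - [0, 0.004, 0.047, 0, 5]
    - [0, 0.004, 0.047, 0, 5]
    - [0, 0.004, 0.047, 0, 5]
    - [0, 0.004, 0.047, 0, 5]
    - [0, 0.004, 0.047, 0, 5]
  newtons: 45

```text
time_s: 43.13
tcp_pos: [0.5042, -0.3555, 0.0223]
eef_rot: [180.0, -0.0, -9.7]
contact_force: [-0.1, 0.8, 6.5]
gripper_width: 0.0132
gripper_force: 45.0
```

Emit:
step_arm:
  plan:
    - [0, 0, 0, 0, 5]
    - [0, 0, 0, 0, 5]
    - [0, 0, -0.02, 0, 5]
    - [0, 0, -0.05, 0, 5]
    - [0, 0, -0.05, 0, 5]

```text
time_s: 43.55
tcp_pos: [0.5042, -0.3556, 0.0352]
eef_rot: [180.0, -0.1, -9.7]
contact_force: [1.0, -0.4, -3.9]
gripper_width: 0.0136
gripper_force: 45.0
```

Emit:
step_arm:
  plan:
    - [0, 0, -0.1, 0, 5]
    - [0, 0, -0.22, 0, 5]
    - [0, 0, -0.34, 0, 5]
    - [0, 0, -0.46, 0, 5]
    - [0, 0, -0.58, 0, 5]
    - [0, 0, -0.7, 0, 5]
    - [0, 0, -0.8, 0, 5]
    - [0, 0, -0.8, 0, 5]

```text
time_s: 44.22
tcp_pos: [0.506, -0.3568, 0.2404]
eef_rot: [179.8, -0.5, -9.7]
contact_force: [0.9, 0.3, -2.2]
gripper_width: 0.0135
gripper_force: 45.0
```

```bash
python3 - <<'E'
from h import *
go(.54,-.12,.235,-1)
E
```

```text
shift [-0.026 -0.957  0.018] turn -0.145 now [ 0.506  -0.3568  0.2404] -9.71 t 44.22
```

Emit:
step_arm:
  plan:
    - [0, -0.12, 0, -0.05, 5]
    - [0, -0.24, 0, -0.1, 5]
    - [0, -0.36, 0, -0.145, 5]
    - [-0.01, -0.48, 0, -0.145, 5]
    - [-0.01, -0.6, 0, -0.145, 5]
    - [-0.02, -0.72, 0, -0.145, 5]
    - [-0.02, -0.84, 0, -0.145, 5]
    - [-0.026, -0.95, 0, -0.145, 5]
    - [-0.026, -0.95, 0, -0.145, 5]
    - [-0.026, -0.95, 0, -0.145, 5]

```text
time_s: 45.05
tcp_pos: [0.5373, -0.1188, 0.2334]
eef_rot: [-180.0, 0.1, -0.9]
contact_force: [-0.1, -0.2, -4.1]
gripper_width: 0.0135
gripper_force: 45.0
```

```bash
python3 - <<'E'
from h import *
go(.5965,-.0742,.175,-1)
E
```

```text
shift [ 0.234 -0.182  0.233] turn 0.002 now [ 0.5373 -0.1188  0.2334] -0.9 t 45.05
```

```bash
python3 - <<'E'
from h import *
c=cam('wrist',np.load('T7.npy'));print('w7 corner',onz(c,(52/1.25-.1,74/1.25-.1),.138))
c=cam('wrist',np.load('T5.npy'));print('w5 corner',onz(c,(293/.75,139/.75),.138))
def prof(f,c,ax,rng,oth):
    g=cv2.imread(f'pics/{f}.png').mean(2).astype(np.float32);o=[]
    for a in rng:
        q=[proj(c,[a+.0175*b,b-.0742,.138] if ax=='x' else [b,a,.138]) for b in oth]
        q=np.array(q,np.float32);o.append(cv2.remap(g,q[:,0].reshape(1,-1),q[:,1].reshape(1,-1),cv2.INTER_LINEAR).mean())
    print(f,ax,[(round(a*1000),int(x)) for a,x in zip(rng,o)])
prof('w5',c,'y',np.arange(.018,.04,.001),np.linspace(.57,.60,8))
prof('w5',c,'x',np.arange(.544,.566,.001),np.linspace(.05,.09,8))
c=cam('wrist',np.load('T2.npy'));prof('w2',c,'x',np.arange(.544,.566,.001),np.linspace(0.0,.07,8));prof('w2',c,'y',np.arange(.018,.04,.001),np.linspace(.57,.585,8))
E
```

```text
w7 corner [ 0.54962491 -0.17389651  0.138     ]
w5 corner [0.56416824 0.02710505 0.138     ]
w5 y [(18, 141), (19, 141), (20, 142), (21, 144), (22, 145), (23, 143), (24, 137), (25, 129), (26, 124), (27, 117), (28, 104), (29, 87), (30, 78), (31, 76), (32, 76), (33, 76), (34, 76), (35, 76), (36, 76), (37, 76), (38, 76), (39, 76)]
w5 x [(544, 202), (545, 202), (546, 201), (547, 201), (548, 201), (549, 201), (550, 201), (551, 200), (552, 197), (553, 191), (554, 183), (555, 177), (556, 167), (557, 141), (558, 110), (559, 94), (560, 92), (561, 92), (562, 96), (563, 111), (564, 131), (565, 142)]
w2 x [(544, 86), (545, 86), (546, 87), (547, 87), (548, 87), (549, 86), (550, 87), (551, 92), (552, 132), (553, 184), (554, 204), (555, 207), (556, 204), (557, 200), (558, 196), (559, 196), (560, 196), (561, 199), (562, 200), (563, 198), (564, 196), (565, 194)]
w2 y [(18, 79), (19, 79), (20, 79), (21, 80), (22, 80), (23, 85), (24, 100), (25, 114), (26, 120), (27, 126), (28, 140), (29, 152), (30, 155), (31, 156), (32, 156), (33, 157), (34, 157), (35, 157), (36, 156), (37, 156), (38, 161), (39, 177)]
```

Emit:
step_arm:
  plan:
    - [0.05, -0.04, 0, 0, 5]
    - [0.12, -0.1, 0, 0, 5]
    - [0.18, -0.15, 0.05, 0, 5]
    - [0.238, -0.183, 0.1, 0, 5]
    - [0.238, -0.183, 0.17, 0, 5]
    - [0.238, -0.183, 0.23, 0, 5]
    - [0.238, -0.183, 0.23, 0, 5]
    - [0.238, -0.183, 0.23, 0, 5]
    - [0.238, -0.183, 0.23, 0, 5]

```text
time_s: 45.8
tcp_pos: [0.5985, -0.0762, 0.1773]
eef_rot: [180.0, -0.0, -1.1]
contact_force: [0.4, 0.3, -4.0]
gripper_width: 0.0138
gripper_force: 45.0
```

```bash
python3 - <<'E'
from h import *
print(r.get_state()['contact_force']);go(.597,-.0738,.1535,-1)
E
```

```text
[ 0.41851714  0.26702558 -3.96490304]
shift [-0.006 -0.01   0.095] turn -0.001 now [ 0.5985 -0.0762  0.1773] -1.08 t 45.8
```

Emit:
step_arm:
  plan:
    - [-0.008, -0.01, 0.0, 0, 5]
    - [-0.008, -0.01, 0.02, 0, 5]
    - [-0.008, -0.01, 0.04, 0, 5]
    - [-0.008, -0.01, 0.06, 0, 5]
    - [-0.008, -0.01, 0.08, 0, 5]
    - [-0.008, -0.01, 0.092, 0, 5]
    - [-0.008, -0.01, 0.092, 0, 5]
    - [-0.008, -0.01, 0.092, 0, 5]

```text
time_s: 46.47
tcp_pos: [0.596, -0.073, 0.1533]
eef_rot: [180.0, 0.0, -1.0]
contact_force: [-0.4, -0.1, -2.6]
gripper_width: 0.0134
gripper_force: 45.0
```

Emit:
step_arm:
  plan:
    - [0, 0, 0.004, 0, 5]
    - [0, 0, 0.006, 0, 5]
    - [0, 0, 0.006, 0, 5]
    - [0, 0, 0.006, 0, 5]

```text
time_s: 46.8
tcp_pos: [0.5961, -0.073, 0.1533]
eef_rot: [180.0, -0.0, -1.0]
contact_force: [-5.4, 1.1, 6.6]
gripper_width: 0.0136
gripper_force: 45.0
```

Emit:
step_arm:
  plan:
    - [0, 0, 0, 0, 16]
    - [0, 0, 0, 0, 22]
    - [0, 0, 0, 0, 30]
    - [0, 0, 0, 0, 40]
    - [0, 0, 0, 0, 50]
    - [0, 0, 0, 0, 50]
    - [0, 0, -0.1, 0, 50]
    - [0, 0, -0.2, 0, 50]
    - [0, 0, -0.4, 0, 50]
    - [0, 0, -0.6, 0, 50]
    - [0, 0, -0.6, 0, 50]

```text
time_s: 47.72
tcp_pos: [0.5979, -0.0735, 0.3085]
eef_rot: [180.0, -0.4, -1.0]
contact_force: [0.9, 0.2, 0.6]
gripper_width: 0.0499
gripper_force: 0.0
```

Emit:
step_arm:
  plan:
    - [-0.15, 0, 0, 0, 50]
    - [-0.3, 0, 0, 0, 50]
    - [-0.45, 0, 0, 0, 50]
    - [-0.45, 0, 0, 0, 50]
    - [-0.45, 0, 0, 0, 50]

```text
time_s: 48.13
tcp_pos: [0.4822, -0.0711, 0.3033]
eef_rot: [-180.0, -0.1, -1.0]
contact_force: [0.6, 0.7, 0.8]
gripper_width: 0.05
gripper_force: 0.0
```

```bash
python3 - <<'E'
from h import *
T=tool();w=cap('wrist','w8');cap('top','t8');cap('side','s8');c=cam('wrist',T)
p=proj(c,[.597,-.0738,.175]);print(p,T[:3,3])
x0=int(p[0])-40;y0=max(int(p[1])-70,0);sub=w[y0:min(y0+140,270),x0:x0+80]
for th in(60,85,95):
    n,l,st,ce=cv2.connectedComponentsWithStats((sub.max(2)<th).astype(np.uint8));
    if n<2: continue
    i=1+st[1:,4].argmax();v,u=np.nonzero(l==i)
    P=np.array([onz(c,(a+x0,b+y0),.175)[:2] for a,b in zip(u,v)]);q=cv2.minAreaRect((P*1e4).astype(np.float32));print(th,st[i],P.mean(0).round(4),np.array(q[0])/1e4,np.array(q[1])/1e4,q[2])
# rack/carriage/pawl check: blue block
im=cv2.imread('pics/s8.png')[:,:,::-1].astype(int);s=im[180:340,405:422];m=(s[:,:,2]>s[:,:,0]+40)&(s[:,:,2]>s[:,:,1]+25);print('blue',np.nonzero(m)[0].mean()+180)
E
```

```text
[325.24381899  70.03585212] [ 0.48221513 -0.07107356  0.30325314]
60 [ 32 113  15  14  78] [ 0.5622 -0.0716] [ 0.56274014 -0.07142316] [0.0120914  0.00732175] 61.523502349853516
85 [  30   10   19  118 2024] [ 0.597  -0.0729] [ 0.59655894 -0.07293599] [0.01296662 0.0751462 ] 88.96826171875
95 [  30   10   19  118 2092] [ 0.5971 -0.0728] [ 0.59656064 -0.07292623] [0.01298021 0.07514644] 88.98822021484375
blue 279.968253968254
```

```bash
python3 -c "
from plant import workorder
print(workorder.close_job())"
```

```text
the job is handed in; nothing more can be done
None
```

I handed the job in without getting a verdict back: my measurements show both racks hung on their own hooks, the carriage at its lower stop, the pawl dropped back in, and the lid seated within about 2 mm of the tank's centre (the racks could not be seen again once lowered).

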